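# Snap the controller board onto the standoffs of a parcel scale

### The arm

A 7-joint arm with a two-finger parallel gripper is mounted at the origin on the work surface. World frame = base frame: x ahead of the robot, y to its left, z up, the work surface at z = 0. Lengths are in m, angles in rad, forces in N, time in s.
With the tool pointing down it reaches from about 0.425 to 0.875 m from the base axis. Payload 4.7 kg.
Tool frame: the origin (TCP) lies midway between the tips of the shut fingers; the grasp point (between the pads) lies 19 mm behind it (ctrl.grip_point_offset is the distance from the TCP to the grasp point, in m); z points along the fingers, y is the line along which they close (so a half turn about z gives the same grasp; the last joint's range is limited). The gripper opens to 87 mm and grips with 3 to 60 N. Pads are 19 mm wide; open, the fingers measure 117 mm over their backs; the gripper's body (75 mm by 190 mm) begins 51 mm behind the grasp point.
Start: joints at [1.363, 0.321, -0.07, 1.45, 0.023, 1.371, -0.057], TCP at [0.143, -0.634, 0.223] pointing down, gripper open.
Joint ranges: [-2.86, 2.86], [-0.3, 2.09], [-1.38, 1.24], [0.06, 2.45], [-1.56, 4.7], [0.09, 2.05], [-2.69, 2.69]. Speed limits (rad/s): [2.57, 2.57, 3.14, 3.14, 3.14, 3.14, 3.14].

### API

Orientations are given as a rotation vector (axis times angle).
In Python, from bench import ctrl gives the robot as it stands. The module is installed in compiled form; this text tells all that it offers.
- The arm moves only by the shell command python3 -m handwheel 'ROWS' [OPENING] [FORCE]. ROWS is JSON, a list of rows, each an object of numbers: "x", "y", "z": the shift along the tool's x, y, z in m; "wx", "wy", "wz": the turn, a rotation vector about the tool's x, y, z in degrees. A call has 1 to 10 rows; each row is the pose to reach, as a shift and turn from the pose commanded when the call began, along the tool's axes at that moment; what a row does not reach only later rows make up. A row lasts 1/12 s, in which the tool goes at most 41.7 mm and 7.16 degrees, less where a joint would pass 70% of its speed; a pose out of reach is approached as far as the arm can. A call with a gripper value outside its range is refused whole. OPENING is the finger opening in m, from 0 to 0.087, set as the call begins (- or left out, the last holds). The fingers move at their own pace and stop on an object; FORCE is the grip in N (left out, the last holds). Time passes only in rows, so rows that repeat a pose let the fingers close. It gives the time, the measured TCP pose, the force, the opening and the grip force at its end, in the units of the state.
- ctrl.get_state(): the state, without advancing time (a new reading comes with each control period).
- ctrl.get_image(name): name is "side" or "top" or "wrist"; returns a dict with "image" (384x512x3 uint8, red, green, blue), "K" (3x3 intrinsics, pixels), "k1" (the pictures are not rectified: a ray, as slopes to the right and down, at radius r is drawn at 1 + k1 r^2 times it, then the intrinsics apply), "world_to_cam" (4x4, takes a point from world to camera coordinates); the wrist camera has in their place "hand_eye" (4x4, takes a point from camera to tool coordinates, whose origin is the TCP and whose axes are the flange's). Camera axes: x right, y down, z forward; pixel columns grow to the right and rows downward; lengths in m; the calibration is good to about 2 mm. A picture is of the moment at which its call begins: read the wrist's pose just before it. There is no depth.
- ctrl.close_job(): hands the job in; it is judged then, once.
The state is a dict: "time": time; "joint_positions": joint angles; "qd": joint speeds; "joint_torque": joint torques, N m; "position": TCP position; "tool_rot": TCP orientation; "ft_force": force on the tool from outside, world axes, zero at the start; "torque": the same for the moment, N m; "grip_width": opening from 0.0 (shut) to 1.0 (fully open); "grip_force": force on a finger pad.
Only numpy, scipy, OpenCV 4.12 (cv2) and the standard library are available. Lean on these libraries where they do the work, as an engineer would, in place of code of your own. Each camera call takes 0.05 s, during which the arm holds its last target. There are 200 camera calls.

### The job

The parcel scale on the dispatch bench is open for repair: take the green controller board from the blue mat, set it over the four white snap standoffs with its white connector towards the scale's display, and press it gently down, corner by corner on the blue relays, until every post has clicked through and the board lies home on all four. They stand on the scale's load cell, on a sprung carriage that gives way as you push, so go by feel and never load it with more than 25 N. Let go of the board at the end and leave the other things on the bench where they are.

Things in the scene. Friction and masses are not known exactly. Their poses are not given: they have to be found in the camera images.
- board_grip (a point): middle, half-way up, of the ribbed heat sink (30 x 30 mm, 45 mm tall) on the green controller board (130 x 90 x 3 mm, about 0.18 kg), 25.5 mm above the board's underside; lift the board by it. Axes of the board: x along its length towards the white connector (34 mm wide, 10 mm tall, at the +x edge), y left, z up. It starts flat on a blue mat 260 x 220 x 3 mm.
- carriage_mid (a point): middle of the four standoffs in the open grey parcel scale (tub 230 x 190 mm, walls 64 mm high), at shoulder height, 68 mm above the bench unloaded. x points to the display head (box 45 x 130 x 70 mm high, outside the tub, 115 to 160 mm along +x), y left, z up. When home, the board's underside is here and its x axis along this one.
- load_cell (a joint): how far the load cell's dark top plate (160 x 120 x 8 mm), which carries the standoffs, is pressed down within its carriage, m: 0 unloaded, 1 mm per 5 N, the board's weight included (0.4 mm). Rated load 25 N = 5 mm; beyond 5.4 mm it is ruined. The carriage below gives way as well: see post3.
- post0 (a point): white nylon snap standoff at x 55, y 35 mm in carriage_mid's frame; the point is on its axis at shoulder height. Shoulder 15 mm wide, 12 mm tall; above it a 6.8 mm pin, 17 mm tall, tapered tip. Springy barbs on its +y and -y sides spread to 13.6 mm: flat undersides 4.2 mm above the shoulder, sloping flanks above them.
- post1 (a point): white nylon snap standoff at x 55, y -35 mm in carriage_mid's frame; the point is on its axis at shoulder height. Made like post0. A board set down rests loose on the barbs' flanks with its underside about 8.6 mm above the shoulders.
- post2 (a point): white nylon snap standoff at x -55, y -35 mm in carriage_mid's frame; the point is on its axis at shoulder height. Made like post0. A push of roughly 7 to 19 N on its relay (it varies, and the last corners are the stiffest) forces the hole over a post's barbs, which then spring out over the board; the force drops as it clicks. All four at once need more than the load cell bears.
- post3 (a point): white nylon snap standoff at x -55, y 35 mm in carriage_mid's frame; the point is on its axis at shoulder height. The carriage under the load cell floats on damped springs (push slowly): past a first 1 to 16 N (unknown) it sinks 1 mm per N, up to 29 mm, and comes back up, so depth does not tell the load. Pushing one corner down may lift the opposite one.
- hole0 (a point): centre of the board's 10 mm square hole for post0, at the board's underside (x 55, y 35 mm in the board's axes). When home it lies within about 2 mm sideways and 1.2 mm in height of post0.
- hole1 (a point): centre of the board's 10 mm square hole for post1, at the board's underside (x 55, y -35 mm in the board's axes). When home it lies within about 2 mm sideways and 1.2 mm in height of post1.
- hole2 (a point): centre of the board's 10 mm square hole for post2, at the board's underside (x -55, y -35 mm in the board's axes). When home it lies within about 2 mm sideways and 1.2 mm in height of post2.
- hole3 (a point): centre of the board's 10 mm square hole for post3, at the board's underside (x -55, y 35 mm in the board's axes). When home it lies within about 2 mm sideways and 1.2 mm in height of post3.
- pad0 (a point): centre of the top of the blue relay (16 x 16 mm, 20 mm tall, top 23 mm above the board's underside) next to hole0 (x 36, y 33 mm in the board's axes, measured from its middle): the firm place to push this corner down; it stands higher than the post's tip.
- pad1 (a point): centre of the top of the blue relay (16 x 16 mm, 20 mm tall, top 23 mm above the board's underside) next to hole1 (x 36, y -33 mm in the board's axes, measured from its middle): the firm place to push this corner down; it stands higher than the post's tip.
- pad2 (a point): centre of the top of the blue relay (16 x 16 mm, 20 mm tall, top 23 mm above the board's underside) next to hole2 (x -36, y -33 mm in the board's axes, measured from its middle): the firm place to push this corner down; it stands higher than the post's tip.
- pad3 (a point): centre of the top of the blue relay (16 x 16 mm, 20 mm tall, top 23 mm above the board's underside) next to hole3 (x -36, y 33 mm in the board's axes, measured from its middle): the firm place to push this corner down; it stands higher than the post's tip.
- screwdriver: a screwdriver 150 mm long lying on the mat beside the board (origin under its middle); to be left alone.
- tape: a roll of white tape, 60 mm across, 24 mm high (origin under its centre); to be left alone.
- sanitizer: a clear bottle, 60 mm across, 150 mm high (origin under its centre); to be left alone.
- pen_cup: a blue cup, 76 mm across, 95 mm high (origin under its centre); to be left alone.
- carton: a red carton 110 x 170 x 70 mm (origin under its centre); to be left alone.
- mouse: a black computer mouse 105 x 60 x 34 mm (origin under its centre); to be left alone.
- stapler: a black stapler 130 x 36 x 45 mm (origin under its centre); to be left alone.
Things that resemble listed ones, but are neither listed nor needed, are in the scene too. What is meant by the part that bears board_grip is not pink, and is the smaller of those in its own colour.

How it is judged:
On the way:
1. the board has been brought onto the standoffs, every post in its own hole (horizontal distance between hole0 and post0 below 0.004 m and horizontal distance between hole1 and post1 below 0.004 m and horizontal distance between hole2 and post2 below 0.004 m and horizontal distance between hole3 and post3 below 0.004 m and z of hole0 in the frame of post0 below 0.015 m and z of hole1 in the frame of post1 below 0.015 m and z of hole2 in the frame of post2 below 0.015 m and z of hole3 in the frame of post3 below 0.015 m), for 0.1 s.
At the end, for the whole second after the job is handed in: each hole of the board lies within 4 mm sideways of its own post and less than 2 mm above its shoulder, that is below the barbs at all four posts, the board is at rest and released (horizontal distance between hole0 and post0 below 0.004 m and horizontal distance between hole1 and post1 below 0.004 m and horizontal distance between hole2 and post2 below 0.004 m and horizontal distance between hole3 and post3 below 0.004 m and z of hole0 in the frame of post0 below 0.002 m and z of hole1 in the frame of post1 below 0.002 m and z of hole2 in the frame of post2 below 0.002 m and z of hole3 in the frame of post3 below 0.002 m and linear speed of board below 0.01 m/s and contact force between the fingers and board below 0.05 N); the robot touches nothing.
It fails at once if the load cell is overloaded: pressed down more than 5.4 mm, that is 27 N (value of joint load_cell above 0.0054 m).
It fails at once if another thing on the bench is shoved away or knocked over (moved more than 30 mm) (distance of any of screwdriver, tape, sanitizer, pen_cup, carton, mouse, stapler from where it was at the start of the episode above 0.03 m).
It also fails if it takes over 72 s, if anything falls off the work surface, if the arm or the gripper's body presses on something with over 40 N, if the wrist force passes 120 N, or if a joint passes its speed limit or range.

## Working session

There is one attempt and no reset: what is moved stays moved. The work goes in short steps, Python scripts to look and compute and a shell command to move; the robot and the scene stay as the last step left them, time stands still between calls to the robot, and variables do not carry over. Pictures are saved under pics/ and viewed, at most 10 in all, crops included, and the job is handed in when it is done.

```bash
mkdir -p pics
cat > h.py <<'E'
import numpy as np, cv2
from bench import ctrl
from scipy.spatial.transform import Rotation as R
def shot(n,fn=None):
    s=ctrl.get_state(); d=ctrl.get_image(n)
    if n=="wrist":
        T=np.eye(4);T[:3,:3]=R.from_rotvec(s["tool_rot"]).as_matrix();T[:3,3]=s["position"]
        d["c2w"]=T@d["hand_eye"]
    else: d["c2w"]=np.linalg.inv(d["world_to_cam"])
    if fn: cv2.imwrite("pics/"+fn,cv2.cvtColor(d["image"],cv2.COLOR_RGB2BGR))
    return d
def ray(d,uv):
    uv=np.atleast_2d(np.array(uv,float))
    n=cv2.undistortPoints(uv[:,None],np.array(d["K"]),np.array([d["k1"],0,0,0,0],float))[:,0]
    v=np.c_[n,np.ones(len(n))]@d["c2w"][:3,:3].T
    return d["c2w"][:3,3],v
def onz(d,uv,z):
    o,v=ray(d,uv); return o+v*((z-o[2])/v[:,2:])
def proj(d,p):
    p=np.atleast_2d(p); w=np.linalg.inv(d["c2w"])
    return cv2.projectPoints(p,cv2.Rodrigues(w[:3,:3])[0],w[:3,3],np.array(d["K"]),np.array([d["k1"],0,0,0,0],float))[0][:,0]
E
python3 - <<'E'
from h import *
a=shot("top","top0.png");b=shot("side","side0.png")
s=ctrl.get_state();print(s);print(a["c2w"],a["K"],a["k1"]);print(b["c2w"])
E
```

```text
{'time': 0.1, 'joint_positions': array([ 1.36309046,  0.32175073, -0.07008886,  1.4515479 ,  0.02260782,
        1.37079253, -0.05690676]), 'qd': array([ 0.00051504, -0.00154653,  0.00095445, -0.00467461, -0.00074299,
        0.00084126, -0.00022619]), 'joint_torque': array([ 4.40413978e-04, -4.92568588e+01, -4.05253004e-01, -3.13397491e+01,
       -6.41463278e-02,  3.94744158e-02,  1.10267974e-04]), 'position': array([ 0.14283908, -0.63360769,  0.22157227]), 'tool_rot': array([-3.12061096e+00, -3.47552632e-01,  4.51377731e-04]), 'ft_force': array([-0.29645596, -0.03779061, -0.75779442]), 'torque': array([-0.00669563, -0.02573202,  0.01601371]), 'grip_force': 0.0, 'grip_width': 0.9997463076768501}
[[ 0.01305807 -0.99808339  0.06049001  0.41007316]
 [-0.99968607 -0.01432487 -0.0205562   0.09953807]
 [ 0.02138331 -0.06020259 -0.99795711  1.31424157]
 [ 0.          0.          0.          1.        ]] [[369.0407618    0.         253.31528545]
 [  0.         369.0407618  190.08393154]
 [  0.           0.           1.        ]] -0.04366990065239219
[[ 0.99128563 -0.11191623  0.06948061  0.41879102]
 [-0.13062397 -0.76690642  0.6283247  -0.68077394]
 [-0.01703461 -0.63192508 -0.77484226  1.02323215]
 [ 0.          0.          0.          1.        ]]
```

View pics/top0.png

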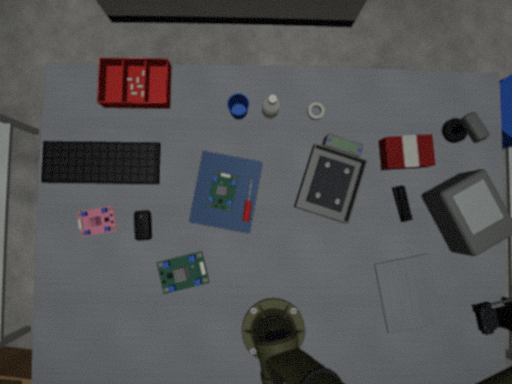

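View pics/side0.png

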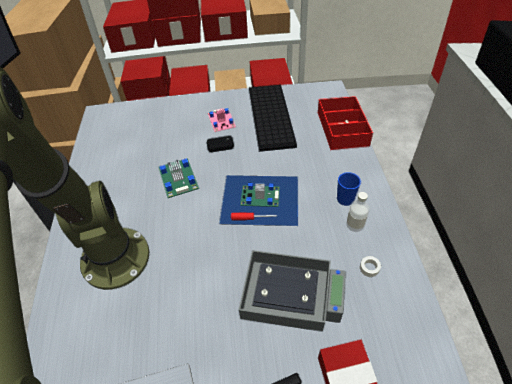

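The top view shows the right (smaller) green board on the blue mat at (223,190), with its white connector up at (227,175). The larger green decoy is at (183,272). The scale is at (331,182) with its display at (343,143). The side view agrees: board at (262,194), scale at (287,288). Next I'll work out coarse positions.

Run:
```python
from h import *
d=shot("top")
im=d["image"];hsv=cv2.cvtColor(im,cv2.COLOR_RGB2HSV)
def blobs(m,x0,x1,y0,y1,z,name,mn=2):
    mm=np.zeros_like(m);mm[y0:y1,x0:x1]=m[y0:y1,x0:x1]
    n,l,st,c=cv2.connectedComponentsWithStats(mm)
    for i in range(1,n):
        if st[i,4]>=mn: print(name,st[i,4],c[i].round(1),onz(d,c[i],z)[0].round(4))
H,S,V=cv2.split(hsv)
g=((H>40)&(H<95)&(S>60)&(V>40)).astype(np.uint8)
blobs(g,200,250,165,215,.006,"green")
w=((S<60)&(V>150)).astype(np.uint8)
blobs(w,200,250,165,215,.013,"conn")
blobs(w,300,360,150,215,.08,"post")
b=((H>100)&(H<125)&(S>150)&(V>110)).astype(np.uint8)
blobs(b,205,240,168,212,.026,"relay")
blobs(((H>35)&(H<95)&(S>35)).astype(np.uint8),318,368,130,158,.07,"disp")
```

```text
green 6 [213.7 173. ] [0.5482 0.2144 0.006 ]
green 515 [221.8 192.1] [0.4805 0.1841 0.006 ]
green 4 [207.5 202.5] [0.443  0.2341 0.006 ]
green 2 [207.  205.5] [0.4324 0.2357 0.006 ]
green 2 [231.  206.5] [0.43   0.1508 0.006 ]
green 3 [229.7 209.7] [0.4188 0.1553 0.006 ]
conn 8 [224.8 174.8] [0.5418 0.1745 0.013 ]
relay 14 [214.6 178.7] [0.5261 0.2091 0.026 ]
relay 14 [233.1 182.6] [0.5132 0.1442 0.026 ]
relay 15 [210.4 198.6] [0.4563 0.2223 0.026 ]
relay 15 [228.9 202.5] [0.4437 0.1577 0.026 ]
disp 214 [344.  144.5] [ 0.6466 -0.2354  0.07  ]
disp 2 [335.5 152.5] [ 0.6185 -0.2059  0.07  ]
```

```bash
cat >> h.py <<'E'
def go(*targets):
    """each target x,y,z,yaw_deg of tool x (tool pointing straight down): prints rows from the present pose"""
    s=ctrl.get_state(); A=R.from_rotvec(s["tool_rot"])
    print("now",s["position"].round(4),"yaw",np.degrees(np.arctan2(*A.as_matrix()[[1,0],0])).round(2),"t",round(s["time"],2))
    for x,y,z,yaw in targets:
        B=R.from_euler("z",yaw,degrees=True)*R.from_rotvec([np.pi,0,0])
        t=A.inv().apply(np.array([x,y,z])-s["position"]); w=np.degrees((A.inv()*B).as_rotvec())
        print("xyz",t.round(4),"w",w.round(2))
E
python3 - <<'E'
from h import *
go((.30,-.36,.33,0),(.47,-.19,.36,-13))
d=shot("wrist");print(d["hand_eye"].round(4),d["K"])
E
```

```text
now [ 0.1429 -0.6337  0.2217] yaw 12.71 t 0.15
xyz [ 0.2135 -0.2325 -0.108 ] w [-8.000e-02  1.000e-02  1.271e+01]
xyz [ 0.4167 -0.361  -0.1378] w [-8.000e-02  2.000e-02  2.571e+01]
[[ 3.000e-04 -9.696e-01 -2.445e-01  6.640e-02]
 [ 1.000e+00  2.000e-04  5.000e-04 -0.000e+00]
 [-4.000e-04 -2.445e-01  9.696e-01 -1.630e-01]
 [ 0.000e+00  0.000e+00  0.000e+00  1.000e+00]] [[301.926511     0.         250.83810083]
 [  0.         301.926511   187.78369913]
 [  0.           0.           1.        ]]
```

```bash
python3 -m handwheel '[{"x":0.2135,"y":-0.2325,"z":-0.108,"wz":12.7},{"x":0.2135,"y":-0.2325,"z":-0.108,"wz":12.7},{"x":0.2135,"y":-0.2325,"z":-0.108,"wz":12.7},{"x":0.2135,"y":-0.2325,"z":-0.108,"wz":12.7},{"x":0.2135,"y":-0.2325,"z":-0.108,"wz":12.7},{"x":0.2135,"y":-0.2325,"z":-0.108,"wz":12.7},{"x":0.2135,"y":-0.2325,"z":-0.108,"wz":12.7},{"x":0.2135,"y":-0.2325,"z":-0.108,"wz":12.7},{"x":0.2135,"y":-0.2325,"z":-0.108,"wz":12.7},{"x":0.2135,"y":-0.2325,"z":-0.108,"wz":12.7}]'
python3 -c "
from h import *
go((.52,-.19,.30,-14))"
```

```text
now [ 0.1429 -0.6338  0.2219] yaw 12.71 t 0.2
xyz [ 0.4655 -0.35   -0.0777] w [-6.000e-02  2.000e-02  2.671e+01]invalid input at $[0]: expected keys x, y, z, wx, wy, wz
```

```bash
python3 -m handwheel '[{"x":0.2135,"y":-0.2325,"z":-0.108,"wx":0,"wy":0,"wz":12.7},{"x":0.2135,"y":-0.2325,"z":-0.108,"wx":0,"wy":0,"wz":12.7},{"x":0.2135,"y":-0.2325,"z":-0.108,"wx":0,"wy":0,"wz":12.7},{"x":0.2135,"y":-0.2325,"z":-0.108,"wx":0,"wy":0,"wz":12.7},{"x":0.2135,"y":-0.2325,"z":-0.108,"wx":0,"wy":0,"wz":12.7},{"x":0.2135,"y":-0.2325,"z":-0.108,"wx":0,"wy":0,"wz":12.7},{"x":0.2135,"y":-0.2325,"z":-0.108,"wx":0,"wy":0,"wz":12.7},{"x":0.2135,"y":-0.2325,"z":-0.108,"wx":0,"wy":0,"wz":12.7},{"x":0.2135,"y":-0.2325,"z":-0.108,"wx":0,"wy":0,"wz":12.7},{"x":0.2135,"y":-0.2325,"z":-0.108,"wx":0,"wy":0,"wz":12.7}]'
python3 -c "
from h import *
go((.52,-.19,.30,-14))"
```

```text
time: 1.03
position: [0.302, -0.3587, 0.332]
tool_rot: [3.139, 0.009, 0.002]
ft_force: [-0.9, -0.2, -0.2]
grip_width: 0.996
grip_force: 0.0
now [ 0.302  -0.3587  0.332 ] yaw 0.32 t 1.03
xyz [ 0.2189 -0.1675  0.0318] w [ 0.16 -0.1  14.32]
```

```bash
python3 -m handwheel '[{"x":0.219,"y":-0.1675,"z":0.032,"wx":0,"wy":0,"wz":14.3},{"x":0.219,"y":-0.1675,"z":0.032,"wx":0,"wy":0,"wz":14.3},{"x":0.219,"y":-0.1675,"z":0.032,"wx":0,"wy":0,"wz":14.3},{"x":0.219,"y":-0.1675,"z":0.032,"wx":0,"wy":0,"wz":14.3},{"x":0.219,"y":-0.1675,"z":0.032,"wx":0,"wy":0,"wz":14.3},{"x":0.219,"y":-0.1675,"z":0.032,"wx":0,"wy":0,"wz":14.3},{"x":0.219,"y":-0.1675,"z":0.032,"wx":0,"wy":0,"wz":14.3},{"x":0.219,"y":-0.1675,"z":0.032,"wx":0,"wy":0,"wz":14.3},{"x":0.219,"y":-0.1675,"z":0.032,"wx":0,"wy":0,"wz":14.3},{"x":0.219,"y":-0.1675,"z":0.032,"wx":0,"wy":0,"wz":14.3}]'
python3 - <<'E'
from h import *
d=shot("wrist","w1.png")
H,S,V=cv2.split(cv2.cvtColor(d["image"],cv2.COLOR_RGB2HSV))
n,l,st,c=cv2.connectedComponentsWithStats(((S<70)&(V>140)).astype(np.uint8))
for i in range(1,n):
    if 15<st[i,4]<3000: print(st[i],c[i].round(1),onz(d,c[i],.075)[0].round(4))
E
```

```text
time: 1.87
position: [0.5182, -0.1946, 0.2975]
tool_rot: [3.117, -0.394, -0.003]
ft_force: [0.5, -1.1, 0.7]
grip_width: 0.999
grip_force: 0.0
[219 117  12  13 124] [224.5 122.6] [ 0.5776 -0.1761  0.075 ]
[274 119  12  13 122] [279.3 125.1] [ 0.5575 -0.2418  0.075 ]
[ 73 197   7  13  49] [ 76.4 202.7] [0.5263 0.0461 0.075 ]
[  8 199  23   8 144] [ 19.1 202.7] [0.5461 0.1238 0.075 ]
[217 200  12  11  95] [222.4 205.1] [ 0.4743 -0.1444  0.075 ]
[268 202  12  12  96] [273.5 207.3] [ 0.4543 -0.2099  0.075 ]
[362 359  23  25 409] [373.8 372.5] [ 0.1443 -0.3016  0.075 ]
```

View pics/w1.png

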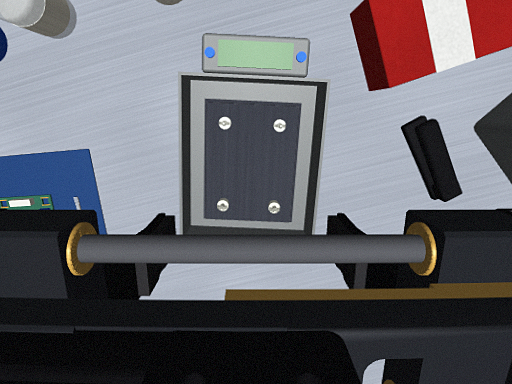

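The view shows the four white posts at (224.5,122.6), (279.3,125.1), (273.5,207.3) and (222.4,205.1), with the display above them at (255,55). That means +x points up in the image. The spacing fits 110 x 70 mm at shoulder height, and the yaw is about -17°. Now over to the board.

```bash
cat >> h.py <<'E'
P=np.array([[55,35],[55,-35],[-55,-35],[-55,35]])/1e3
def fit(Q,M):
    Q=np.asarray(Q)[:,:2];M=np.asarray(M);q=Q-Q.mean(0);m=M-M.mean(0)
    c=(q*m).sum();s=(m[:,0]*q[:,1]-m[:,1]*q[:,0]).sum()
    a=np.arctan2(s,c);k=np.hypot(c,s)/(m**2).sum()
    Rm=np.array([[np.cos(a),-np.sin(a)],[np.sin(a),np.cos(a)]])
    t=Q.mean(0)-Rm@M.mean(0)
    return t,np.degrees(a),k,np.linalg.norm(Q-(M@Rm.T+t),axis=1)
E
python3 - <<'E'
from h import *
d=shot("wrist")
uv=[[224.5,122.6],[279.3,125.1],[273.5,207.3],[222.4,205.1]]
for z in(.066,.068,.07,.072): print(z,fit(onz(d,uv,z),P))
go((.485,.183,.24,-10.8))
E
```

```text
0.066 (array([ 0.51415352, -0.19322307]), np.float64(-17.171510617415237), np.float64(1.00573771255213), array([0.00031244, 0.00050958, 0.00030718, 0.00044818]))
0.068 (array([ 0.51449961, -0.19331706]), np.float64(-17.171510617415223), np.float64(1.0006424040978728), array([5.25189910e-05, 1.82938297e-04, 1.78181252e-04, 1.75944127e-04]))
0.07 (array([ 0.5148457 , -0.19341105]), np.float64(-17.171510617415226), np.float64(0.9955470956436161), array([0.00035796, 0.0001698 , 0.0004348 , 0.00028643]))
0.072 (array([ 0.51519178, -0.19350503]), np.float64(-17.171510617415233), np.float64(0.9904517871893586), array([0.0006883 , 0.00049575, 0.0007525 , 0.00059509]))
now [ 0.5179 -0.1952  0.2982] yaw -14.51 t 1.97
xyz [-0.1266 -0.358   0.058 ] w [ 0.05  0.05 -3.71]
```

```bash
python3 -m handwheel '[{"x":-0.1266,"y":-0.358,"z":0.058,"wx":0,"wy":0,"wz":-3.7},{"x":-0.1266,"y":-0.358,"z":0.058,"wx":0,"wy":0,"wz":-3.7},{"x":-0.1266,"y":-0.358,"z":0.058,"wx":0,"wy":0,"wz":-3.7},{"x":-0.1266,"y":-0.358,"z":0.058,"wx":0,"wy":0,"wz":-3.7},{"x":-0.1266,"y":-0.358,"z":0.058,"wx":0,"wy":0,"wz":-3.7},{"x":-0.1266,"y":-0.358,"z":0.058,"wx":0,"wy":0,"wz":-3.7},{"x":-0.1266,"y":-0.358,"z":0.058,"wx":0,"wy":0,"wz":-3.7},{"x":-0.1266,"y":-0.358,"z":0.058,"wx":0,"wy":0,"wz":-3.7},{"x":-0.1266,"y":-0.358,"z":0.058,"wx":0,"wy":0,"wz":-3.7},{"x":-0.1266,"y":-0.358,"z":0.058,"wx":0,"wy":0,"wz":-3.7}]'
python3 -m handwheel '[{"x":0,"y":0,"z":0,"wx":0,"wy":0,"wz":0},{"x":0,"y":0,"z":0,"wx":0,"wy":0,"wz":0},{"x":0,"y":0,"z":0,"wx":0,"wy":0,"wz":0}]'
python3 - <<'E'
from h import *
d=shot("wrist","w2.png")
H,S,V=cv2.split(cv2.cvtColor(d["image"],cv2.COLOR_RGB2HSV))
for nm,m,z in(("relay",(H>100)&(H<125)&(S>170)&(V>150),.026),("conn",(S<60)&(V>160),.016)):
  n,l,st,c=cv2.connectedComponentsWithStats(m.astype(np.uint8))
  for i in range(1,n):
    if 60<st[i,4]<3000: print(nm,st[i],c[i].round(1),onz(d,c[i],z)[0].round(4))
go((.485,.183,.24,-10.8))
E
```

```text
time: 2.8
position: [0.4824, 0.1915, 0.2404]
tool_rot: [-3.127, 0.279, 0.0]
ft_force: [-0.7, 0.1, 1.2]
grip_width: 1.001
grip_force: 0.0
time: 3.05
position: [0.4856, 0.1825, 0.2406]
tool_rot: [3.126, -0.296, 0.001]
ft_force: [-1.2, -0.3, -0.8]
grip_width: 1.002
grip_force: 0.0
relay [216 132  13  14 169] [222.1 138.8] [0.5256 0.2108 0.026 ]
relay [269 132  13  14 170] [275.1 138.8] [0.5133 0.1462 0.026 ]
relay [217 189  13  12 143] [222.8 194.2] [0.4559 0.2247 0.026 ]
relay [268 189  13  12 139] [273.7 194.1] [0.4436 0.16   0.026 ]
conn [235 117  28   9 251] [248.4 121. ] [0.5405 0.1746 0.016 ]
conn [320 118   5  58 183] [322.9 145.2] [0.4929 0.0866 0.016 ]
conn [239 154  19  30 434] [248.5 168.3] [0.4812 0.186  0.016 ]
conn [363 359  22  21 213] [373.6 367.8] [0.1277 0.0513 0.016 ]
now [0.4857 0.1825 0.2406] yaw -10.85 t 3.1
xyz [-0.0008 -0.0003  0.0006] w [ 0.07 -0.04 -0.05]
```

View pics/w2.png

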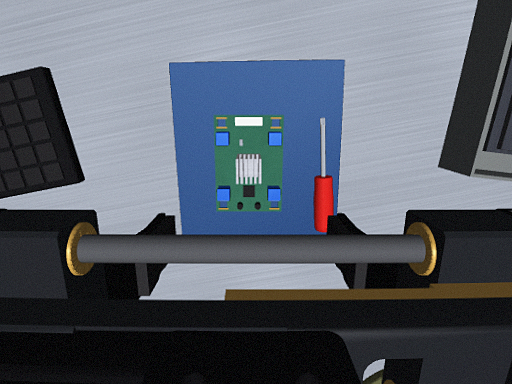

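The wrist view shows the board with its connector at (248,121), relays at (222,139), (275,139), (223,194) and (274,194), and the heat sink at (248,168). The screwdriver at (322,175) is clear of the fingers. Next I'll fit the board pose and go down.

```bash
cat >> h.py <<'E'
PAD=np.array([[36,33],[36,-33],[-36,-33],[-36,33]])/1e3
E
python3 - <<'E'
from h import *
d=shot("wrist")
t,a,k,r=fit(onz(d,[[222.1,138.8],[275.1,138.8],[273.7,194.1],[222.8,194.2]],.026),PAD);print(t,a,k,r)
go((*t,.06,a),(*t,.013,a))
E
```

```text
[0.48464031 0.18541819] -11.069481197788521 0.992916956978575 [0.00060586 0.00028718 0.00062037 0.00027005]
now [0.4857 0.1828 0.2406] yaw -10.84 t 3.15
xyz [-0.0016 -0.0026  0.1806] w [ 0.05 -0.04  0.22]
xyz [-0.0016 -0.0026  0.2276] w [ 0.05 -0.04  0.22]
```

```bash
python3 -m handwheel '[{"x":-0.0016,"y":-0.0026,"z":0.04,"wx":0,"wy":0,"wz":0.2},{"x":-0.0016,"y":-0.0026,"z":0.08,"wx":0,"wy":0,"wz":0.2},{"x":-0.0016,"y":-0.0026,"z":0.12,"wx":0,"wy":0,"wz":0.2},{"x":-0.0016,"y":-0.0026,"z":0.16,"wx":0,"wy":0,"wz":0.2},{"x":-0.0016,"y":-0.0026,"z":0.19,"wx":0,"wy":0,"wz":0.2},{"x":-0.0016,"y":-0.0026,"z":0.21,"wx":0,"wy":0,"wz":0.2},{"x":-0.0016,"y":-0.0026,"z":0.22,"wx":0,"wy":0,"wz":0.2},{"x":-0.0016,"y":-0.0026,"z":0.2275,"wx":0,"wy":0,"wz":0.2},{"x":-0.0016,"y":-0.0026,"z":0.2275,"wx":0,"wy":0,"wz":0.2},{"x":-0.0016,"y":-0.0026,"z":0.2275,"wx":0,"wy":0,"wz":0.2}]'
python3 -m handwheel '[{"x":0,"y":0,"z":0,"wx":0,"wy":0,"wz":0},{"x":0,"y":0,"z":0,"wx":0,"wy":0,"wz":0},{"x":0,"y":0,"z":0,"wx":0,"wy":0,"wz":0},{"x":0,"y":0,"z":0,"wx":0,"wy":0,"wz":0},{"x":0,"y":0,"z":0,"wx":0,"wy":0,"wz":0},{"x":0,"y":0,"z":0,"wx":0,"wy":0,"wz":0},{"x":0,"y":0,"z":0,"wx":0,"wy":0,"wz":0},{"x":0,"y":0,"z":0,"wx":0,"wy":0,"wz":0}]' 0.02 20
```

```text
time: 3.98
position: [0.4847, 0.1881, 0.014]
tool_rot: [-3.127, 0.297, -0.002]
ft_force: [0.6, 0.3, 0.1]
grip_width: 1.001
grip_force: 0.0
time: 4.65
position: [0.4836, 0.1882, 0.013]
tool_rot: [3.128, -0.295, -0.0]
ft_force: [0.8, 0.0, -0.6]
grip_width: 0.483
grip_force: 0.0
```

```bash
python3 -m handwheel '[{"x":0,"y":0.0025,"z":0,"wx":0,"wy":0,"wz":0},{"x":0,"y":0.0025,"z":0,"wx":0,"wy":0,"wz":0},{"x":0,"y":0.0025,"z":0,"wx":0,"wy":0,"wz":0},{"x":0,"y":0.0025,"z":0,"wx":0,"wy":0,"wz":0},{"x":0,"y":0.0025,"z":0,"wx":0,"wy":0,"wz":0},{"x":0,"y":0.0025,"z":0,"wx":0,"wy":0,"wz":0}]' 0.02 25
python3 -c "
from h import *
go((.4846,.1854,.013,-11.07))"
```

```text
time: 5.15
position: [0.4831, 0.1854, 0.0129]
tool_rot: [3.127, -0.296, -0.0]
ft_force: [0.2, -1.2, -0.1]
grip_width: 0.344
grip_force: 25.0
now [0.4831 0.1854 0.0129] yaw -10.8 t 5.15
xyz [ 0.0015 -0.0003 -0.0001] w [0.04 0.01 0.27]
```

```bash
python3 -m handwheel '[{"x":0,"y":0,"z":-0.02,"wx":0,"wy":0,"wz":0},{"x":0,"y":0,"z":-0.04,"wx":0,"wy":0,"wz":0},{"x":0,"y":0,"z":-0.07,"wx":0,"wy":0,"wz":0},{"x":0,"y":0,"z":-0.1,"wx":0,"wy":0,"wz":0},{"x":0,"y":0,"z":-0.13,"wx":0,"wy":0,"wz":0},{"x":0,"y":0,"z":-0.15,"wx":0,"wy":0,"wz":0},{"x":0,"y":0,"z":-0.16,"wx":0,"wy":0,"wz":0},{"x":0,"y":0,"z":-0.16,"wx":0,"wy":0,"wz":0}]'
python3 - <<'E'
from h import *
d=shot("wrist","w3.png")
H,S,V=cv2.split(cv2.cvtColor(d["image"],cv2.COLOR_RGB2HSV))
z=ctrl.get_state()["position"][2]-.013+.026
for nm,m,zz in(("relay",(H>100)&(H<125)&(S>170)&(V>120),z),("conn",(S<60)&(V>160),z-.01)):
  n,l,st,c=cv2.connectedComponentsWithStats(m.astype(np.uint8))
  for i in range(1,n):
    if 60<st[i,4]<5000: print(nm,st[i],c[i].round(1),onz(d,c[i],zz)[0].round(4))
go((.5145,-.1933,.17,-17.17))
E
```

```text
time: 5.82
position: [0.4845, 0.1864, 0.175]
tool_rot: [-3.127, 0.295, -0.006]
ft_force: [0.3, 0.5, -0.5]
grip_width: 0.343
grip_force: 25.0
relay [344 141  10  52  63] [345.5 168.8] [0.5128 0.1315 0.1861]
relay [169 156  34  31 989] [185.6 170.9] [0.527  0.2123 0.1861]
relay [300 156  33  31 974] [316.1 171. ] [0.5145 0.1465 0.1861]
conn [ 218  118   67   21 1404] [251. 128.] [0.5415 0.1754 0.1761]
conn [339 118   5  70 348] [341.  152.6] [0.5197 0.1301 0.1761]
conn [230 169   8  14 100] [233.1 175.6] [0.5181 0.1898 0.1761]
conn [230 203   5  21  63] [231.2 211.2] [0.4983 0.1949 0.1761]
conn [239 203  25  32 475] [250.7 219.4] [0.4914 0.1851 0.1761]
conn [268 203   5  21  66] [270.7 211.2] [0.4941 0.1731 0.1761]
conn [ 22 262  44  15 421] [ 40.  267.2] [0.4847 0.3161 0.1761]
conn [218 263   8  27 161] [221.5 275.9] [0.4595 0.2089 0.1761]
conn [230 263   7  27 177] [233.1 275.6] [0.4584 0.2021 0.1761]
conn [242 263   7  27 182] [245.  276.1] [0.4568 0.1951 0.1761]
conn [254 263   7  27 162] [256.6 275.8] [0.4557 0.1883 0.1761]
conn [266 263   7  27 172] [268.8 275.7] [0.4543 0.1811 0.1761]
conn [278 263   6  27 158] [280.5 275.8] [0.453  0.1742 0.1761]
conn [ 435  262   46   36 1376] [457.9 278.4] [0.43   0.0681 0.1761]
conn [ 416  357   44   27 1012] [437.3 370.3] [0.3622 0.0821 0.1761]
now [0.4835 0.1858 0.1731] yaw -10.8 t 5.87
xyz [0.1015 0.3666 0.0032] w [-0.01 -0.07  6.37]
```

View pics/w3.png

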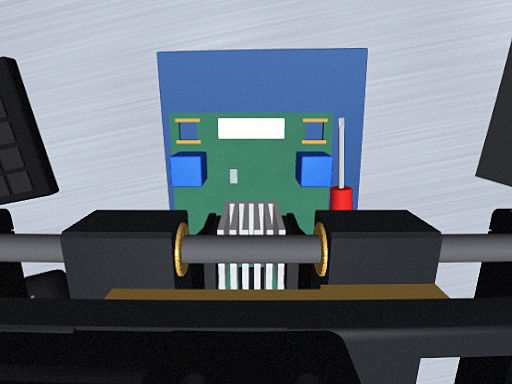

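The board is held. Its front holes are at about (189,131) and (314,131), the front relays at (186,170) and (316,170), and the connector at (251,128). I'll measure where it sits in the tool frame and then carry it over.

Run:
```python
from h import *
d=shot("wrist")
s=ctrl.get_state();A=R.from_rotvec(s["tool_rot"]);zt=s["position"][2]
def tool(uv,z): return A.inv().apply(onz(d,uv,z)-s["position"])
im=d["image"].astype(int)
# blue of the mat seen through each hole
H,S,V=cv2.split(cv2.cvtColor(d["image"],cv2.COLOR_RGB2HSV))
m=((H>100)&(H<125)&(S>100)).astype(np.uint8)
for x0,x1 in((176,202),(302,328)):
    mm=np.zeros_like(m);mm[120:144,x0:x1]=m[120:144,x0:x1]
    n,l,st,c=cv2.connectedComponentsWithStats(mm)
    i=1+np.argmax(st[1:,4]);print(st[i],c[i]);
    x,y,w,h=st[i][:4];print("hole tool",tool([x+w/2-.5,y+h/2-.5],zt-.0085).round(4))
print("conn",tool([251,128],zt+.003).round(4), "connEdges",tool([[218,128],[284,128]],zt+.003).round(4))
go((.5145,-.1933,.17,-17.17))
```

```text
[179 123  18  17 291] [187.93814433 130.94845361]
hole tool [[ 0.0567 -0.0363  0.0084]]
[305 123  18  17 291] [313.64604811 131.04467354]
hole tool [[0.0567 0.0349 0.0085]]
conn [[ 0.0589 -0.0004 -0.0031]] connEdges [[ 0.0589 -0.0177 -0.0031]
 [ 0.0589  0.017  -0.0031]]
now [0.4826 0.1854 0.1719] yaw -10.8 t 5.92
xyz [0.1023 0.366  0.0021] w [0.05 0.06 6.37]
```

```bash
python3 -m handwheel '[{"x":0.1,"y":0.367,"z":0.003,"wx":0,"wy":0,"wz":6.4},{"x":0.1,"y":0.367,"z":0.003,"wx":0,"wy":0,"wz":6.4},{"x":0.1,"y":0.367,"z":0.003,"wx":0,"wy":0,"wz":6.4},{"x":0.1,"y":0.367,"z":0.003,"wx":0,"wy":0,"wz":6.4},{"x":0.1,"y":0.367,"z":0.003,"wx":0,"wy":0,"wz":6.4},{"x":0.1,"y":0.367,"z":0.003,"wx":0,"wy":0,"wz":6.4},{"x":0.1,"y":0.367,"z":0.003,"wx":0,"wy":0,"wz":6.4},{"x":0.1,"y":0.367,"z":0.003,"wx":0,"wy":0,"wz":6.4},{"x":0.1,"y":0.367,"z":0.003,"wx":0,"wy":0,"wz":6.4},{"x":0.1,"y":0.367,"z":0.003,"wx":0,"wy":0,"wz":6.4}]'
python3 -m handwheel '[{"x":0,"y":0,"z":0,"wx":0,"wy":0,"wz":0},{"x":0,"y":0,"z":0,"wx":0,"wy":0,"wz":0},{"x":0,"y":0,"z":0,"wx":0,"wy":0,"wz":0},{"x":0,"y":0,"z":0,"wx":0,"wy":0,"wz":0}]'
```

```text
time: 6.75
position: [0.51, -0.2033, 0.1669]
tool_rot: [3.101, -0.487, -0.006]
ft_force: [-0.7, -0.9, -2.1]
grip_width: 0.343
grip_force: 25.0
time: 7.08
position: [0.5126, -0.1913, 0.1693]
tool_rot: [-3.106, 0.465, 0.002]
ft_force: [-0.1, -0.6, -1.7]
grip_width: 0.343
grip_force: 25.0
```

```bash
python3 -c "
from h import *
go((.5129,-.193,.108,-17.17))"
```

```text
now [ 0.5126 -0.1913  0.1693] yaw -17.01 t 7.08
xyz [0.0008 0.0016 0.0613] w [-0.03  0.07  0.16]
```

```bash
python3 -m handwheel '[{"x":0.0008,"y":0.0016,"z":0.02,"wx":0,"wy":0,"wz":0.15},{"x":0.0008,"y":0.0016,"z":0.035,"wx":0,"wy":0,"wz":0.15},{"x":0.0008,"y":0.0016,"z":0.05,"wx":0,"wy":0,"wz":0.15},{"x":0.0008,"y":0.0016,"z":0.061,"wx":0,"wy":0,"wz":0.15},{"x":0.0008,"y":0.0016,"z":0.061,"wx":0,"wy":0,"wz":0.15},{"x":0.0008,"y":0.0016,"z":0.061,"wx":0,"wy":0,"wz":0.15},{"x":0.0008,"y":0.0016,"z":0.061,"wx":0,"wy":0,"wz":0.15},{"x":0.0008,"y":0.0016,"z":0.061,"wx":0,"wy":0,"wz":0.15}]'
python3 - <<'E'
from h import *
d=shot("wrist")
go((.5129,-.193,.108,-17.17))
c=cv2.cvtColor(d["image"][90:210,150:350],cv2.COLOR_RGB2BGR)
cv2.imwrite("pics/w4.png",cv2.resize(c,None,fx=4,fy=4,interpolation=cv2.INTER_CUBIC))
s=ctrl.get_state()
# predicted: post tips/shoulders with the estimate, for comparison
a=np.radians(-17.17);Rm=np.array([[np.cos(a),-np.sin(a)],[np.sin(a),np.cos(a)]])
q=P[:2]@Rm.T+[.5145,-.1933]
for z in(.068,.085): print(z,proj(d,np.c_[q,[z,z]]).round(1))
E
```

```text
time: 7.75
position: [0.5139, -0.1953, 0.1102]
tool_rot: [3.105, -0.473, 0.003]
ft_force: [0.4, -0.8, -1.8]
grip_width: 0.341
grip_force: 25.0
now [ 0.5138 -0.1954  0.1101] yaw -17.33 t 7.8
xyz [-0.0015 -0.002   0.0021] w [ 0.03 -0.11 -0.16]
0.068 [[195.1 129.6]
 [299.6 129.4]]
0.085 [[190.2 131.2]
 [303.9 130.9]]
```

View pics/w4.png

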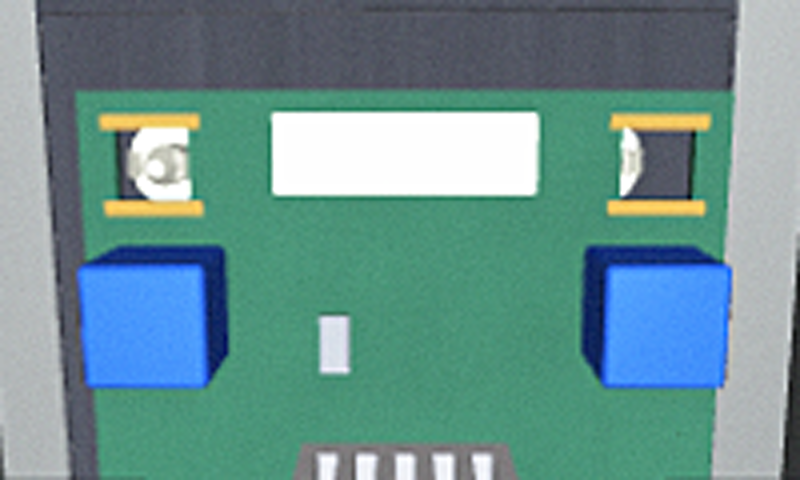

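The crop shows hole0 at crop (153,165) with the tip of post0 at (160,163). Post1 shows only at the left edge of hole1, at (630,162). The board is therefore about 2.5 mm too far along tool +y, which agrees with the measured pose. I'll correct that.

```bash
python3 -m handwheel '[{"x":-0.0015,"y":-0.0025,"z":0.002,"wx":0,"wy":0,"wz":-0.15},{"x":-0.0015,"y":-0.0025,"z":0.002,"wx":0,"wy":0,"wz":-0.15},{"x":-0.0015,"y":-0.0025,"z":0.002,"wx":0,"wy":0,"wz":-0.15},{"x":-0.0015,"y":-0.0025,"z":0.002,"wx":0,"wy":0,"wz":-0.15}]'
python3 - <<'E'
from h import *
d=shot("wrist")
for i in range(2):
    go((.5129,-.193,.108,-17.17))
    d=shot("wrist")
c=cv2.cvtColor(d["image"][90:210,150:350],cv2.COLOR_RGB2BGR)
cv2.imwrite("pics/w5.png",cv2.resize(c,None,fx=4,fy=4,interpolation=cv2.INTER_CUBIC))
E
```

```text
time: 8.13
position: [0.5123, -0.1924, 0.1071]
tool_rot: [3.106, -0.469, 0.0]
ft_force: [-0.5, -0.3, -1.6]
grip_width: 0.342
grip_force: 25.0
now [ 0.5123 -0.1925  0.1071] yaw -17.19 t 8.18
xyz [ 0.0007  0.0003 -0.0009] w [ 0.01 -0.01 -0.02]
now [ 0.5123 -0.1925  0.1071] yaw -17.2 t 8.23
xyz [ 0.0007  0.0003 -0.0009] w [ 0.01 -0.01 -0.03]
```

View pics/w5.png

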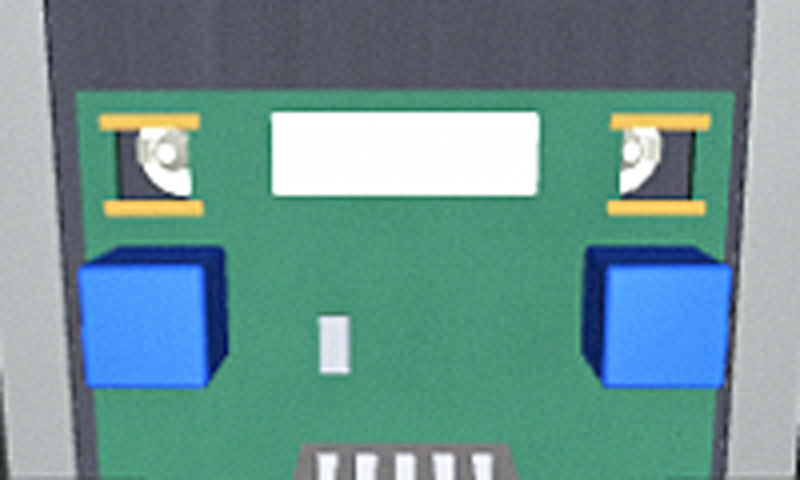

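The tips are at crop (167,152) and (633,150), and the hole centres at (153,165) and (660,165). Now I'll compute the remaining offset.

Run:
```python
from h import *
d=shot("wrist");s=ctrl.get_state();A=R.from_rotvec(s["tool_rot"]);zt=s["position"][2]
T=A.inv().apply(onz(d,[[191.5,127.75],[308,127.25]],.085)-s["position"])
Hh=A.inv().apply(onz(d,[[188,131],[314.6,131]],zt-.0085)-s["position"])
print(T.round(4),Hh.round(4),(T-Hh).mean(0).round(4),"spacing",T[1,1]-T[0,1],Hh[1,1]-Hh[0,1])
```

```text
[[ 0.0571 -0.0357  0.022 ]
 [ 0.0574  0.0346  0.022 ]] [[ 0.056  -0.0351  0.0085]
 [ 0.056   0.0359  0.0085]] [ 0.0013 -0.0009  0.0135] spacing 0.07029782320792327 0.07100469266288795
```

```bash
python3 -m handwheel '[{"x":0.0011,"y":-0.0004,"z":0.0025,"wx":0,"wy":0,"wz":0},{"x":0.0011,"y":-0.0004,"z":0.005,"wx":0,"wy":0,"wz":0},{"x":0.0011,"y":-0.0004,"z":0.0075,"wx":0,"wy":0,"wz":0},{"x":0.0011,"y":-0.0004,"z":0.009,"wx":0,"wy":0,"wz":0},{"x":0.0011,"y":-0.0004,"z":0.0105,"wx":0,"wy":0,"wz":0},{"x":0.0011,"y":-0.0004,"z":0.0115,"wx":0,"wy":0,"wz":0},{"x":0.0011,"y":-0.0004,"z":0.0125,"wx":0,"wy":0,"wz":0},{"x":0.0011,"y":-0.0004,"z":0.0135,"wx":0,"wy":0,"wz":0},{"x":0.0011,"y":-0.0004,"z":0.014,"wx":0,"wy":0,"wz":0},{"x":0.0011,"y":-0.0004,"z":0.014,"wx":0,"wy":0,"wz":0}]'
python3 -c "
from h import *
go((.5129,-.193,.0875,-17.17))
d=shot('wrist')
c=cv2.cvtColor(d['image'][90:210,150:350],cv2.COLOR_RGB2BGR)
cv2.imwrite('pics/w6.png',cv2.resize(c,None,fx=4,fy=4,interpolation=cv2.INTER_CUBIC))
"
```

```text
time: 9.17
position: [0.5134, -0.1923, 0.0929]
tool_rot: [3.106, -0.47, -0.0]
ft_force: [0.4, 0.2, -2.2]
grip_width: 0.339
grip_force: 25.0
now [ 0.5134 -0.1923  0.0929] yaw -17.19 t 9.17
xyz [-0.0003  0.0008  0.0054] w [ 0.01  0.01 -0.02]
```

View pics/w6.png

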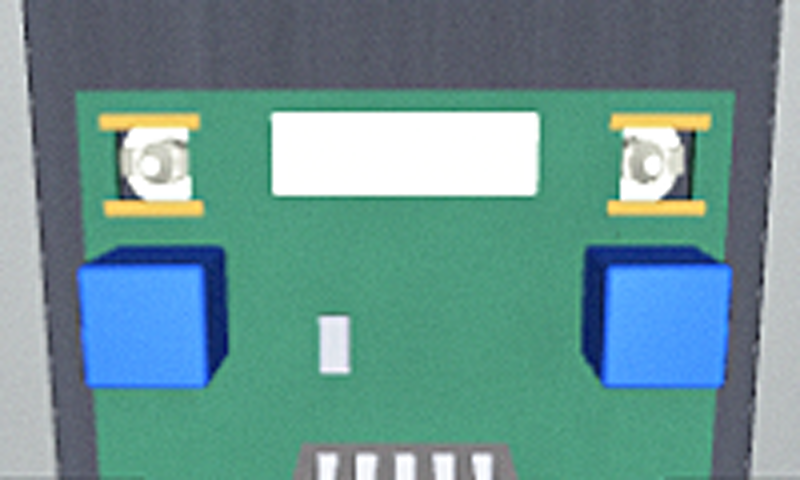

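The pin tips at (155,163) and (652,163) sit central in the holes. Lowering until contact.

```bash
python3 -m handwheel '[{"x":0,"y":-0.0004,"z":0.001,"wx":0,"wy":0,"wz":0},{"x":0,"y":-0.0004,"z":0.002,"wx":0,"wy":0,"wz":0},{"x":0,"y":-0.0004,"z":0.003,"wx":0,"wy":0,"wz":0},{"x":0,"y":-0.0004,"z":0.004,"wx":0,"wy":0,"wz":0},{"x":0,"y":-0.0004,"z":0.005,"wx":0,"wy":0,"wz":0},{"x":0,"y":-0.0004,"z":0.0055,"wx":0,"wy":0,"wz":0},{"x":0,"y":-0.0004,"z":0.006,"wx":0,"wy":0,"wz":0},{"x":0,"y":-0.0004,"z":0.006,"wx":0,"wy":0,"wz":0}]'
python3 -c "
from h import *
go((.5129,-.193,.0875,-17.17))"
```

```text
time: 9.88
position: [0.5136, -0.192, 0.0869]
tool_rot: [3.106, -0.47, -0.0]
ft_force: [-1.1, 0.3, -1.7]
grip_width: 0.342
grip_force: 25.0
now [ 0.5136 -0.192   0.0869] yaw -17.19 t 9.88
xyz [-0.0003  0.0012 -0.0006] w [ 0.01  0.   -0.02]
```

```bash
python3 -m handwheel '[{"x":0,"y":0,"z":0.0005,"wx":0,"wy":0,"wz":0},{"x":0,"y":0,"z":0.001,"wx":0,"wy":0,"wz":0},{"x":0,"y":0,"z":0.001,"wx":0,"wy":0,"wz":0},{"x":0,"y":0,"z":0.001,"wx":0,"wy":0,"wz":0}]'
python3 -m handwheel '[{"x":0,"y":0,"z":0,"wx":0,"wy":0,"wz":0},{"x":0,"y":0,"z":0,"wx":0,"wy":0,"wz":0},{"x":0,"y":0,"z":0,"wx":0,"wy":0,"wz":0},{"x":0,"y":0,"z":0,"wx":0,"wy":0,"wz":0}]' 0.055
python3 -m handwheel '[{"x":0,"y":0,"z":-0.01,"wx":0,"wy":0,"wz":0},{"x":0,"y":0,"z":-0.03,"wx":0,"wy":0,"wz":0},{"x":0,"y":0,"z":-0.06,"wx":0,"wy":0,"wz":0},{"x":0,"y":0,"z":-0.09,"wx":0,"wy":0,"wz":0},{"x":0,"y":0,"z":-0.11,"wx":0,"wy":0,"wz":0},{"x":0,"y":0,"z":-0.12,"wx":0,"wy":0,"wz":0},{"x":0,"y":0,"z":-0.12,"wx":0,"wy":0,"wz":0},{"x":0,"y":0,"z":-0.12,"wx":0,"wy":0,"wz":0}]'
python3 - <<'E'
from h import *
d=shot("wrist")
H,S,V=cv2.split(cv2.cvtColor(d["image"],cv2.COLOR_RGB2HSV))
n,l,st,c=cv2.connectedComponentsWithStats(((H>100)&(H<125)&(S>170)&(V>150)).astype(np.uint8))
q=[]
for i in range(1,n):
    if 60<st[i,4]<3000: print(st[i],c[i].round(1),onz(d,c[i],.099)[0].round(4))
go((.5145,-.1933,.2,-17.17))
c=cv2.cvtColor(d['image'][80:230,165:345],cv2.COLOR_RGB2BGR)
cv2.imwrite('pics/w7.png',cv2.resize(c,None,fx=4,fy=4,interpolation=cv2.INTER_CUBIC))
E
```

```text
time: 10.22
position: [0.5137, -0.192, 0.0862]
tool_rot: [3.106, -0.469, 0.0]
ft_force: [-0.1, 0.5, -0.5]
grip_width: 0.343
grip_force: 25.0
time: 10.55
position: [0.5137, -0.192, 0.0862]
tool_rot: [3.106, -0.469, 0.001]
ft_force: [0.1, 0.4, -0.3]
grip_width: 0.56
grip_force: 0.0
time: 11.22
position: [0.5135, -0.1919, 0.2059]
tool_rot: [3.106, -0.47, 0.0]
ft_force: [-0.3, -0.1, -0.8]
grip_width: 0.631
grip_force: 0.0
[183  24  14  14 139] [189.5  30.3] [ 0.6544 -0.1829  0.099 ]
[305  24  13  14 127] [311.1  30. ] [ 0.6251 -0.2785  0.099 ]
[205 137  19  18 323] [213.6 145.6] [ 0.5587 -0.1713  0.099 ]
[279 137  19  18 316] [287.7 145.6] [ 0.5392 -0.2345  0.099 ]
[208 214  17  16 267] [216.  221.4] [ 0.4902 -0.1504  0.099 ]
[278 214  17  16 259] [285.9 221.2] [ 0.4708 -0.2137  0.099 ]
now [ 0.5128 -0.1918  0.2048] yaw -17.19 t 11.27
xyz [0.0021 0.0009 0.0048] w [-0.    0.11 -0.02]
```

View pics/w7.png

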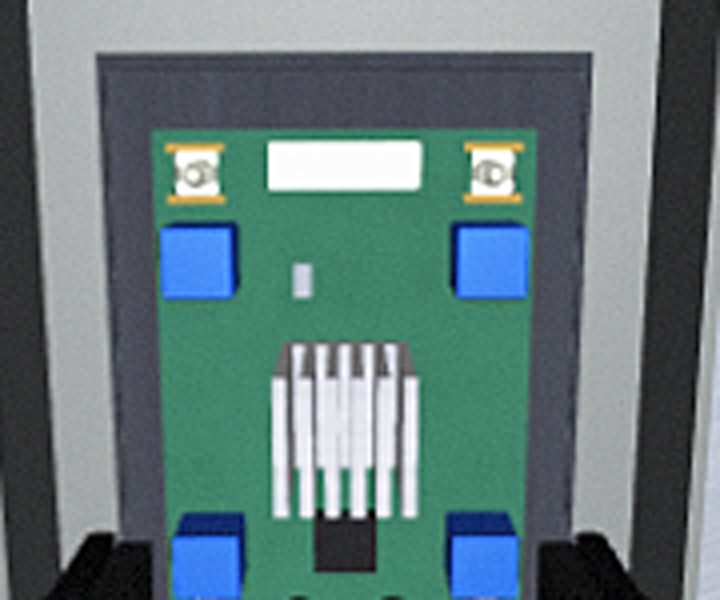

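The board rests on the posts with the pins through both front holes, at crop (197,173) and (492,173). The relays are where I expected them. Now I'll close the fingers and go above pad0.

```bash
cat >> h.py <<'E'
def pad(i,z=.115,c=(.5147,-.1928),yaw=-17.1):
    a=np.radians(yaw);q=np.array([[np.cos(a),-np.sin(a)],[np.sin(a),np.cos(a)]])@PAD[i]+c
    return (*q,z,yaw)
E
python3 - <<'E'
from h import *
d=shot("wrist")
print(fit(onz(d,[[213.6,145.6],[287.7,145.6],[285.9,221.2],[216,221.4]],.0993),PAD))
go(pad(0))
E
```

```text
(array([ 0.51417429, -0.19233288]), np.float64(-17.02184384135146), np.float64(0.9935285071422311), array([0.000299  , 0.00049456, 0.00038177, 0.0003603 ]))
now [ 0.5126 -0.1917  0.2044] yaw -17.19 t 11.32
xyz [ 0.0386 -0.0326  0.0893] w [-0.01  0.16 -0.09]
```

```bash
python3 -m handwheel '[{"x":0.0386,"y":-0.0326,"z":0,"wx":0,"wy":0,"wz":0},{"x":0.0386,"y":-0.0326,"z":0,"wx":0,"wy":0,"wz":0},{"x":0.0386,"y":-0.0326,"z":0.02,"wx":0,"wy":0,"wz":0},{"x":0.0386,"y":-0.0326,"z":0.04,"wx":0,"wy":0,"wz":0},{"x":0.0386,"y":-0.0326,"z":0.06,"wx":0,"wy":0,"wz":0},{"x":0.0386,"y":-0.0326,"z":0.075,"wx":0,"wy":0,"wz":0},{"x":0.0386,"y":-0.0326,"z":0.085,"wx":0,"wy":0,"wz":0},{"x":0.0386,"y":-0.0326,"z":0.092,"wx":0,"wy":0,"wz":0},{"x":0.0386,"y":-0.0326,"z":0.092,"wx":0,"wy":0,"wz":0},{"x":0.0386,"y":-0.0326,"z":0.092,"wx":0,"wy":0,"wz":0}]' 0
python3 -c "
from h import *
go(pad(0))"
```

```text
time: 12.15
position: [0.5601, -0.1721, 0.1139]
tool_rot: [-3.106, 0.469, 0.001]
ft_force: [0.3, -0.8, 1.3]
grip_width: 0.026
grip_force: 0.0
now [ 0.5601 -0.1721  0.1139] yaw -17.18 t 12.15
xyz [-0.0013  0.0001 -0.0011] w [-0.01  0.03 -0.08]
```

```bash
python3 -m handwheel '[{"x":-0.001,"y":0,"z":0.003,"wx":0,"wy":0,"wz":0},{"x":-0.001,"y":0,"z":0.006,"wx":0,"wy":0,"wz":0},{"x":-0.001,"y":0,"z":0.009,"wx":0,"wy":0,"wz":0},{"x":-0.001,"y":0,"z":0.011,"wx":0,"wy":0,"wz":0},{"x":-0.001,"y":0,"z":0.012,"wx":0,"wy":0,"wz":0},{"x":-0.001,"y":0,"z":0.013,"wx":0,"wy":0,"wz":0},{"x":-0.001,"y":0,"z":0.013,"wx":0,"wy":0,"wz":0}]'
python3 -m handwheel '[{"x":0,"y":0,"z":0.0005,"wx":0,"wy":0,"wz":0},{"x":0,"y":0,"z":0.001,"wx":0,"wy":0,"wz":0},{"x":0,"y":0,"z":0.0015,"wx":0,"wy":0,"wz":0},{"x":0,"y":0,"z":0.0015,"wx":0,"wy":0,"wz":0}]'
```

```text
time: 12.73
position: [0.5591, -0.1719, 0.1009]
tool_rot: [3.106, -0.47, -0.0]
ft_force: [0.1, 0.1, 0.4]
grip_width: 0.005
grip_force: 0.0
time: 13.07
position: [0.5592, -0.172, 0.0996]
tool_rot: [3.106, -0.47, 0.0]
ft_force: [0.9, 0.6, 0.2]
grip_width: 0.001
grip_force: 0.1
```

```bash
python3 -m handwheel '[{"x":0,"y":0,"z":0.0003,"wx":0,"wy":0,"wz":0},{"x":0,"y":0,"z":0.0006,"wx":0,"wy":0,"wz":0},{"x":0,"y":0,"z":0.0009,"wx":0,"wy":0,"wz":0},{"x":0,"y":0,"z":0.0012,"wx":0,"wy":0,"wz":0},{"x":0,"y":0,"z":0.0015,"wx":0,"wy":0,"wz":0}]'
python3 -m handwheel '[{"x":0,"y":0,"z":0.0003,"wx":0,"wy":0,"wz":0},{"x":0,"y":0,"z":0.0006,"wx":0,"wy":0,"wz":0},{"x":0,"y":0,"z":0.0009,"wx":0,"wy":0,"wz":0},{"x":0,"y":0,"z":0.0012,"wx":0,"wy":0,"wz":0},{"x":0,"y":0,"z":0.0015,"wx":0,"wy":0,"wz":0}]'
```

```text
time: 13.48
position: [0.5593, -0.1719, 0.0982]
tool_rot: [3.106, -0.47, 0.001]
ft_force: [-0.2, -0.8, 2.0]
grip_width: 0.008
grip_force: 1.0
time: 13.9
position: [0.5593, -0.1719, 0.0967]
tool_rot: [3.106, -0.469, 0.001]
ft_force: [-0.8, 0.3, 3.3]
grip_width: 0.01
grip_force: 1.6
```

```bash
python3 -m handwheel '[{"x":0,"y":0,"z":0.0003,"wx":0,"wy":0,"wz":0},{"x":0,"y":0,"z":0.0006,"wx":0,"wy":0,"wz":0},{"x":0,"y":0,"z":0.0009,"wx":0,"wy":0,"wz":0},{"x":0,"y":0,"z":0.0012,"wx":0,"wy":0,"wz":0},{"x":0,"y":0,"z":0.0015,"wx":0,"wy":0,"wz":0},{"x":0,"y":0,"z":0.0018,"wx":0,"wy":0,"wz":0},{"x":0,"y":0,"z":0.0021,"wx":0,"wy":0,"wz":0}]'
python3 -m handwheel '[{"x":0,"y":0,"z":0.0003,"wx":0,"wy":0,"wz":0},{"x":0,"y":0,"z":0.0006,"wx":0,"wy":0,"wz":0},{"x":0,"y":0,"z":0.0009,"wx":0,"wy":0,"wz":0},{"x":0,"y":0,"z":0.0012,"wx":0,"wy":0,"wz":0},{"x":0,"y":0,"z":0.0015,"wx":0,"wy":0,"wz":0},{"x":0,"y":0,"z":0.0018,"wx":0,"wy":0,"wz":0},{"x":0,"y":0,"z":0.0021,"wx":0,"wy":0,"wz":0}]'
```

```text
time: 14.48
position: [0.5594, -0.1719, 0.0946]
tool_rot: [3.106, -0.469, 0.001]
ft_force: [0.7, 0.2, 5.6]
grip_width: 0.005
grip_force: 2.4
time: 15.07
position: [0.5594, -0.1719, 0.0927]
tool_rot: [3.106, -0.469, 0.001]
ft_force: [-0.0, 0.8, 6.2]
grip_width: 0.005
grip_force: 3.1
```

```bash
python3 -m handwheel '[{"x":0,"y":0,"z":0.0003,"wx":0,"wy":0,"wz":0},{"x":0,"y":0,"z":0.0006,"wx":0,"wy":0,"wz":0},{"x":0,"y":0,"z":0.0009,"wx":0,"wy":0,"wz":0},{"x":0,"y":0,"z":0.0012,"wx":0,"wy":0,"wz":0},{"x":0,"y":0,"z":0.0015,"wx":0,"wy":0,"wz":0},{"x":0,"y":0,"z":0.0018,"wx":0,"wy":0,"wz":0},{"x":0,"y":0,"z":0.0021,"wx":0,"wy":0,"wz":0}]'
python3 -m handwheel '[{"x":0,"y":0,"z":0.0003,"wx":0,"wy":0,"wz":0},{"x":0,"y":0,"z":0.0006,"wx":0,"wy":0,"wz":0},{"x":0,"y":0,"z":0.0009,"wx":0,"wy":0,"wz":0},{"x":0,"y":0,"z":0.0012,"wx":0,"wy":0,"wz":0},{"x":0,"y":0,"z":0.0015,"wx":0,"wy":0,"wz":0},{"x":0,"y":0,"z":0.0018,"wx":0,"wy":0,"wz":0},{"x":0,"y":0,"z":0.0021,"wx":0,"wy":0,"wz":0}]'
```

```text
time: 15.65
position: [0.5595, -0.1719, 0.0908]
tool_rot: [3.106, -0.469, 0.001]
ft_force: [-0.0, 0.7, 7.2]
grip_width: 0.01
grip_force: 3.6
time: 16.23
position: [0.5597, -0.1718, 0.089]
tool_rot: [3.106, -0.469, 0.002]
ft_force: [-1.1, 1.1, 8.8]
grip_width: 0.005
grip_force: 4.4
```

```bash
python3 -m handwheel '[{"x":0,"y":0,"z":0.0003,"wx":0,"wy":0,"wz":0},{"x":0,"y":0,"z":0.0006,"wx":0,"wy":0,"wz":0},{"x":0,"y":0,"z":0.0009,"wx":0,"wy":0,"wz":0},{"x":0,"y":0,"z":0.0012,"wx":0,"wy":0,"wz":0},{"x":0,"y":0,"z":0.0015,"wx":0,"wy":0,"wz":0},{"x":0,"y":0,"z":0.0018,"wx":0,"wy":0,"wz":0},{"x":0,"y":0,"z":0.0021,"wx":0,"wy":0,"wz":0},{"x":0,"y":0,"z":0.0024,"wx":0,"wy":0,"wz":0}]'
python3 -m handwheel '[{"x":0,"y":0,"z":0.0003,"wx":0,"wy":0,"wz":0},{"x":0,"y":0,"z":0.0006,"wx":0,"wy":0,"wz":0},{"x":0,"y":0,"z":0.0009,"wx":0,"wy":0,"wz":0},{"x":0,"y":0,"z":0.0012,"wx":0,"wy":0,"wz":0},{"x":0,"y":0,"z":0.0015,"wx":0,"wy":0,"wz":0},{"x":0,"y":0,"z":0.0018,"wx":0,"wy":0,"wz":0},{"x":0,"y":0,"z":0.0021,"wx":0,"wy":0,"wz":0},{"x":0,"y":0,"z":0.0024,"wx":0,"wy":0,"wz":0}]'
```

```text
time: 16.9
position: [0.5599, -0.1717, 0.0869]
tool_rot: [3.106, -0.469, 0.002]
ft_force: [-1.2, 1.1, 10.0]
grip_width: 0.002
grip_force: 5.1
time: 17.57
position: [0.56, -0.1716, 0.0848]
tool_rot: [3.106, -0.469, 0.003]
ft_force: [-0.7, 1.8, 11.7]
grip_width: 0.009
grip_force: 5.8
```

```bash
python3 -m handwheel '[{"x":0,"y":0,"z":0.0003,"wx":0,"wy":0,"wz":0},{"x":0,"y":0,"z":0.0006,"wx":0,"wy":0,"wz":0},{"x":0,"y":0,"z":0.0009,"wx":0,"wy":0,"wz":0},{"x":0,"y":0,"z":0.0012,"wx":0,"wy":0,"wz":0},{"x":0,"y":0,"z":0.0015,"wx":0,"wy":0,"wz":0},{"x":0,"y":0,"z":0.0018,"wx":0,"wy":0,"wz":0},{"x":0,"y":0,"z":0.0021,"wx":0,"wy":0,"wz":0},{"x":0,"y":0,"z":0.0024,"wx":0,"wy":0,"wz":0}]'
python3 -m handwheel '[{"x":0,"y":0,"z":0.0003,"wx":0,"wy":0,"wz":0},{"x":0,"y":0,"z":0.0006,"wx":0,"wy":0,"wz":0},{"x":0,"y":0,"z":0.0009,"wx":0,"wy":0,"wz":0},{"x":0,"y":0,"z":0.0012,"wx":0,"wy":0,"wz":0},{"x":0,"y":0,"z":0.0015,"wx":0,"wy":0,"wz":0},{"x":0,"y":0,"z":0.0018,"wx":0,"wy":0,"wz":0},{"x":0,"y":0,"z":0.0021,"wx":0,"wy":0,"wz":0},{"x":0,"y":0,"z":0.0024,"wx":0,"wy":0,"wz":0}]'
```

```text
time: 18.23
position: [0.5602, -0.1715, 0.0827]
tool_rot: [3.106, -0.469, 0.003]
ft_force: [-0.7, 1.2, 12.3]
grip_width: 0.007
grip_force: 6.4
time: 18.9
position: [0.5603, -0.1715, 0.0806]
tool_rot: [3.106, -0.469, 0.003]
ft_force: [-0.1, 2.3, 12.5]
grip_width: 0.008
grip_force: 6.7
```

```bash
python3 -m handwheel '[{"x":0,"y":0,"z":0.0003,"wx":0,"wy":0,"wz":0},{"x":0,"y":0,"z":0.0006,"wx":0,"wy":0,"wz":0},{"x":0,"y":0,"z":0.0009,"wx":0,"wy":0,"wz":0},{"x":0,"y":0,"z":0.0012,"wx":0,"wy":0,"wz":0},{"x":0,"y":0,"z":0.0015,"wx":0,"wy":0,"wz":0},{"x":0,"y":0,"z":0.0018,"wx":0,"wy":0,"wz":0}]'
python3 -m handwheel '[{"x":0,"y":0,"z":0.0003,"wx":0,"wy":0,"wz":0},{"x":0,"y":0,"z":0.0006,"wx":0,"wy":0,"wz":0},{"x":0,"y":0,"z":0.0009,"wx":0,"wy":0,"wz":0},{"x":0,"y":0,"z":0.0012,"wx":0,"wy":0,"wz":0},{"x":0,"y":0,"z":0.0015,"wx":0,"wy":0,"wz":0},{"x":0,"y":0,"z":0.0018,"wx":0,"wy":0,"wz":0}]'
```

```text
time: 19.4
position: [0.5611, -0.1713, 0.0789]
tool_rot: [-3.106, 0.468, -0.006]
ft_force: [-0.4, 2.2, 13.5]
grip_width: 0.006
grip_force: 6.6
time: 19.9
position: [0.5612, -0.1712, 0.0774]
tool_rot: [-3.106, 0.468, -0.006]
ft_force: [-0.7, 3.0, 14.8]
grip_width: 0.002
grip_force: 7.2
```

```bash
python3 -m handwheel '[{"x":0,"y":0,"z":0.0003,"wx":0,"wy":0,"wz":0},{"x":0,"y":0,"z":0.0006,"wx":0,"wy":0,"wz":0},{"x":0,"y":0,"z":0.0009,"wx":0,"wy":0,"wz":0},{"x":0,"y":0,"z":0.0012,"wx":0,"wy":0,"wz":0},{"x":0,"y":0,"z":0.0015,"wx":0,"wy":0,"wz":0},{"x":0,"y":0,"z":0.0018,"wx":0,"wy":0,"wz":0}]'
python3 -m handwheel '[{"x":0,"y":0,"z":0.0003,"wx":0,"wy":0,"wz":0},{"x":0,"y":0,"z":0.0006,"wx":0,"wy":0,"wz":0},{"x":0,"y":0,"z":0.0009,"wx":0,"wy":0,"wz":0},{"x":0,"y":0,"z":0.0012,"wx":0,"wy":0,"wz":0},{"x":0,"y":0,"z":0.0015,"wx":0,"wy":0,"wz":0},{"x":0,"y":0,"z":0.0018,"wx":0,"wy":0,"wz":0}]'
python3 - <<'E'
from h import *
d=shot("wrist");
c=cv2.cvtColor(d['image'][60:240,130:370],cv2.COLOR_RGB2BGR)
cv2.imwrite('pics/w8.png',cv2.resize(c,None,fx=3,fy=3,interpolation=cv2.INTER_CUBIC))
H,S,V=cv2.split(cv2.cvtColor(d["image"],cv2.COLOR_RGB2HSV))
n,l,st,c=cv2.connectedComponentsWithStats(((H>100)&(H<125)&(S>170)&(V>150)).astype(np.uint8))
for i in range(1,n):
    if 40<st[i,4]<3000: print(st[i],c[i].round(1))
E
```

```text
time: 20.4
position: [0.5612, -0.1713, 0.0757]
tool_rot: [-3.106, 0.469, -0.006]
ft_force: [-1.3, 3.4, 15.1]
grip_width: 0.007
grip_force: 7.8
time: 20.9
position: [0.5611, -0.1713, 0.0741]
tool_rot: [3.106, -0.468, 0.006]
ft_force: [-1.8, 2.3, 16.2]
grip_width: 0.008
grip_force: 8.4
[198  33  23  26 138] [206.7  44.7]
[413  35  24  25 451] [424.6  46.4]
[373 222  10   8  45] [378.4 224.5]
```

```bash
python3 -m handwheel '[{"x":0,"y":0,"z":-0.004,"wx":0,"wy":0,"wz":0},{"x":0,"y":0,"z":-0.008,"wx":0,"wy":0,"wz":0},{"x":0,"y":0,"z":-0.012,"wx":0,"wy":0,"wz":0},{"x":0,"y":0,"z":-0.012,"wx":0,"wy":0,"wz":0}]'
python3 -m handwheel '[{"x":0,"y":0,"z":-0.0025,"wx":0,"wy":0,"wz":0},{"x":0,"y":0,"z":-0.005,"wx":0,"wy":0,"wz":0},{"x":0,"y":0,"z":-0.005,"wx":0,"wy":0,"wz":0}]'
python3 -m handwheel '[{"x":0,"y":0,"z":-0.0025,"wx":0,"wy":0,"wz":0},{"x":0,"y":0,"z":-0.003,"wx":0,"wy":0,"wz":0},{"x":0,"y":0,"z":-0.003,"wx":0,"wy":0,"wz":0}]'
```

```text
time: 21.28
position: [0.5609, -0.1712, 0.0848]
tool_rot: [-3.106, 0.468, -0.006]
ft_force: [2.5, 2.5, 7.9]
grip_width: 0.002
grip_force: 4.0
time: 21.53
position: [0.5597, -0.1717, 0.0887]
tool_rot: [-3.106, 0.469, -0.002]
ft_force: [2.8, 1.5, 4.2]
grip_width: 0.006
grip_force: 2.4
time: 21.78
position: [0.5586, -0.1721, 0.091]
tool_rot: [3.106, -0.47, -0.002]
ft_force: [-0.3, 1.6, 3.8]
grip_width: 0.005
grip_force: 1.5
```

Post0 shows a small force dip and then 4 N less force at the same depth on the way back, so it has seated by several mm. On to pad1.

```bash
python3 -m handwheel '[{"x":0,"y":0,"z":-0.022,"wx":0,"wy":0,"wz":0},{"x":0,"y":0.035,"z":-0.025,"wx":0,"wy":0,"wz":0},{"x":0,"y":0.066,"z":-0.025,"wx":0,"wy":0,"wz":0},{"x":0,"y":0.066,"z":-0.02,"wx":0,"wy":0,"wz":0},{"x":0,"y":0.066,"z":-0.015,"wx":0,"wy":0,"wz":0},{"x":0,"y":0.066,"z":-0.012,"wx":0,"wy":0,"wz":0},{"x":0,"y":0.066,"z":-0.0105,"wx":0,"wy":0,"wz":0},{"x":0,"y":0.066,"z":-0.0105,"wx":0,"wy":0,"wz":0}]'
python3 -c "
from h import *
go(pad(1,.1),pad(0,.1))"
```

```text
time: 22.45
position: [0.5393, -0.2333, 0.1008]
tool_rot: [-3.106, 0.466, 0.003]
ft_force: [0.1, -0.9, 0.7]
grip_width: 0.008
grip_force: 0.0
now [ 0.5393 -0.2333  0.1008] yaw -17.07 t 22.45
xyz [0.0006 0.0015 0.0008] w [-0.04  0.11  0.03]
xyz [ 0.0006 -0.0645  0.0009] w [-0.04  0.11  0.03]
```

```bash
python3 -m handwheel '[{"x":0.0005,"y":0.001,"z":0.0005,"wx":0,"wy":0,"wz":0},{"x":0.0005,"y":0.001,"z":0.001,"wx":0,"wy":0,"wz":0},{"x":0.0005,"y":0.001,"z":0.0015,"wx":0,"wy":0,"wz":0},{"x":0.0005,"y":0.001,"z":0.002,"wx":0,"wy":0,"wz":0},{"x":0.0005,"y":0.001,"z":0.0025,"wx":0,"wy":0,"wz":0},{"x":0.0005,"y":0.001,"z":0.003,"wx":0,"wy":0,"wz":0}]'
python3 -m handwheel '[{"x":0,"y":0,"z":0.0005,"wx":0,"wy":0,"wz":0},{"x":0,"y":0,"z":0.001,"wx":0,"wy":0,"wz":0},{"x":0,"y":0,"z":0.0015,"wx":0,"wy":0,"wz":0},{"x":0,"y":0,"z":0.002,"wx":0,"wy":0,"wz":0},{"x":0,"y":0,"z":0.0025,"wx":0,"wy":0,"wz":0},{"x":0,"y":0,"z":0.003,"wx":0,"wy":0,"wz":0}]'
python3 -m handwheel '[{"x":0,"y":0,"z":0.0005,"wx":0,"wy":0,"wz":0},{"x":0,"y":0,"z":0.001,"wx":0,"wy":0,"wz":0},{"x":0,"y":0,"z":0.0015,"wx":0,"wy":0,"wz":0},{"x":0,"y":0,"z":0.002,"wx":0,"wy":0,"wz":0},{"x":0,"y":0,"z":0.0025,"wx":0,"wy":0,"wz":0},{"x":0,"y":0,"z":0.003,"wx":0,"wy":0,"wz":0}]'
```

```text
time: 22.95
position: [0.54, -0.236, 0.0991]
tool_rot: [3.106, -0.469, 0.001]
ft_force: [-0.0, 0.3, 2.0]
grip_width: 0.005
grip_force: 0.8
time: 23.45
position: [0.54, -0.2361, 0.0961]
tool_rot: [3.106, -0.47, 0.001]
ft_force: [-0.7, -0.3, 4.1]
grip_width: 0.002
grip_force: 2.0
time: 23.95
position: [0.54, -0.2362, 0.0932]
tool_rot: [3.106, -0.469, 0.001]
ft_force: [-0.8, 1.1, 5.9]
grip_width: 0.006
grip_force: 3.0
```

```bash
python3 -m handwheel '[{"x":0,"y":0,"z":0.0005,"wx":0,"wy":0,"wz":0},{"x":0,"y":0,"z":0.001,"wx":0,"wy":0,"wz":0},{"x":0,"y":0,"z":0.0015,"wx":0,"wy":0,"wz":0},{"x":0,"y":0,"z":0.002,"wx":0,"wy":0,"wz":0},{"x":0,"y":0,"z":0.0025,"wx":0,"wy":0,"wz":0},{"x":0,"y":0,"z":0.003,"wx":0,"wy":0,"wz":0}]'
python3 -m handwheel '[{"x":0,"y":0,"z":0.0005,"wx":0,"wy":0,"wz":0},{"x":0,"y":0,"z":0.001,"wx":0,"wy":0,"wz":0},{"x":0,"y":0,"z":0.0015,"wx":0,"wy":0,"wz":0},{"x":0,"y":0,"z":0.002,"wx":0,"wy":0,"wz":0},{"x":0,"y":0,"z":0.0025,"wx":0,"wy":0,"wz":0},{"x":0,"y":0,"z":0.003,"wx":0,"wy":0,"wz":0}]'
python3 -m handwheel '[{"x":0,"y":0,"z":0.0005,"wx":0,"wy":0,"wz":0},{"x":0,"y":0,"z":0.001,"wx":0,"wy":0,"wz":0},{"x":0,"y":0,"z":0.0015,"wx":0,"wy":0,"wz":0},{"x":0,"y":0,"z":0.002,"wx":0,"wy":0,"wz":0},{"x":0,"y":0,"z":0.0025,"wx":0,"wy":0,"wz":0}]'
```

```text
time: 24.45
position: [0.5402, -0.2364, 0.0905]
tool_rot: [3.106, -0.47, 0.001]
ft_force: [-1.3, 0.7, 7.7]
grip_width: 0.007
grip_force: 3.8
time: 24.95
position: [0.5401, -0.2366, 0.0871]
tool_rot: [3.105, -0.47, 0.001]
ft_force: [-0.3, -0.7, 5.4]
grip_width: 0.005
grip_force: 3.0
time: 25.37
position: [0.5401, -0.2367, 0.085]
tool_rot: [3.105, -0.47, 0.001]
ft_force: [-1.7, -0.0, 7.4]
grip_width: 0.002
grip_force: 4.0
```

```bash
python3 -m handwheel '[{"x":0,"y":0,"z":0.0005,"wx":0,"wy":0,"wz":0},{"x":0,"y":0,"z":0.001,"wx":0,"wy":0,"wz":0},{"x":0,"y":0,"z":0.0015,"wx":0,"wy":0,"wz":0},{"x":0,"y":0,"z":0.002,"wx":0,"wy":0,"wz":0},{"x":0,"y":0,"z":0.0025,"wx":0,"wy":0,"wz":0},{"x":0,"y":0,"z":0.003,"wx":0,"wy":0,"wz":0},{"x":0,"y":0,"z":0.0035,"wx":0,"wy":0,"wz":0}]'
python3 -m handwheel '[{"x":0,"y":0,"z":-0.004,"wx":0,"wy":0,"wz":0},{"x":0,"y":0,"z":-0.007,"wx":0,"wy":0,"wz":0},{"x":0,"y":0,"z":-0.009,"wx":0,"wy":0,"wz":0},{"x":0,"y":0,"z":-0.009,"wx":0,"wy":0,"wz":0}]'
```

```text
time: 25.95
position: [0.5401, -0.2367, 0.082]
tool_rot: [3.105, -0.47, 0.001]
ft_force: [-3.3, 0.1, 10.1]
grip_width: 0.008
grip_force: 5.2
time: 26.28
position: [0.5398, -0.2363, 0.0899]
tool_rot: [3.106, -0.47, 0.0]
ft_force: [-0.8, -0.9, 3.0]
grip_width: 0.002
grip_force: 1.6
```

```bash
python3 -m handwheel '[{"x":0,"y":0,"z":-0.035,"wx":0,"wy":0,"wz":0},{"x":-0.02,"y":0.006,"z":-0.037,"wx":0,"wy":0,"wz":0},{"x":-0.05,"y":0.006,"z":-0.037,"wx":0,"wy":0,"wz":0},{"x":-0.072,"y":0,"z":-0.037,"wx":0,"wy":0,"wz":0},{"x":-0.072,"y":0,"z":-0.025,"wx":0,"wy":0,"wz":0},{"x":-0.072,"y":0,"z":-0.019,"wx":0,"wy":0,"wz":0},{"x":-0.072,"y":0,"z":-0.015,"wx":0,"wy":0,"wz":0},{"x":-0.072,"y":0,"z":-0.013,"wx":0,"wy":0,"wz":0},{"x":-0.072,"y":0,"z":-0.013,"wx":0,"wy":0,"wz":0}]'
python3 -c "
from h import *
go(pad(2,.1))"
```

```text
time: 27.03
position: [0.4713, -0.2146, 0.1019]
tool_rot: [-3.105, 0.469, 0.002]
ft_force: [-0.1, 0.2, -0.1]
grip_width: 0.006
grip_force: 0.0
now [ 0.4713 -0.2146  0.1019] yaw -17.18 t 27.03
xyz [-0.0009 -0.0006  0.0019] w [-0.07  0.07 -0.08]
```

```bash
python3 -m handwheel '[{"x":-0.001,"y":-0.0005,"z":0.001,"wx":0,"wy":0,"wz":0},{"x":-0.001,"y":-0.0005,"z":0.0015,"wx":0,"wy":0,"wz":0},{"x":-0.001,"y":-0.0005,"z":0.002,"wx":0,"wy":0,"wz":0},{"x":-0.001,"y":-0.0005,"z":0.0025,"wx":0,"wy":0,"wz":0},{"x":-0.001,"y":-0.0005,"z":0.003,"wx":0,"wy":0,"wz":0},{"x":-0.001,"y":-0.0005,"z":0.0035,"wx":0,"wy":0,"wz":0}]'
python3 -m handwheel '[{"x":0,"y":0,"z":0.0005,"wx":0,"wy":0,"wz":0},{"x":0,"y":0,"z":0.001,"wx":0,"wy":0,"wz":0},{"x":0,"y":0,"z":0.0015,"wx":0,"wy":0,"wz":0},{"x":0,"y":0,"z":0.002,"wx":0,"wy":0,"wz":0},{"x":0,"y":0,"z":0.0025,"wx":0,"wy":0,"wz":0},{"x":0,"y":0,"z":0.003,"wx":0,"wy":0,"wz":0},{"x":0,"y":0,"z":0.0035,"wx":0,"wy":0,"wz":0}]'
python3 -m handwheel '[{"x":0,"y":0,"z":0.0005,"wx":0,"wy":0,"wz":0},{"x":0,"y":0,"z":0.001,"wx":0,"wy":0,"wz":0},{"x":0,"y":0,"z":0.0015,"wx":0,"wy":0,"wz":0},{"x":0,"y":0,"z":0.002,"wx":0,"wy":0,"wz":0},{"x":0,"y":0,"z":0.0025,"wx":0,"wy":0,"wz":0},{"x":0,"y":0,"z":0.003,"wx":0,"wy":0,"wz":0},{"x":0,"y":0,"z":0.0035,"wx":0,"wy":0,"wz":0}]'
```

```text
time: 27.53
position: [0.4703, -0.2141, 0.0994]
tool_rot: [3.106, -0.469, 0.0]
ft_force: [-0.2, -0.3, 0.2]
grip_width: 0.008
grip_force: 0.0
time: 28.12
position: [0.4703, -0.2141, 0.096]
tool_rot: [3.106, -0.47, 0.0]
ft_force: [-0.7, 0.5, 3.4]
grip_width: 0.004
grip_force: 1.6
time: 28.7
position: [0.4702, -0.2142, 0.0925]
tool_rot: [3.106, -0.47, -0.0]
ft_force: [-2.0, -0.2, 5.0]
grip_width: 0.0
grip_force: 2.9
```

```bash
python3 -m handwheel '[{"x":0,"y":0,"z":0.0005,"wx":0,"wy":0,"wz":0},{"x":0,"y":0,"z":0.001,"wx":0,"wy":0,"wz":0},{"x":0,"y":0,"z":0.0015,"wx":0,"wy":0,"wz":0},{"x":0,"y":0,"z":0.002,"wx":0,"wy":0,"wz":0},{"x":0,"y":0,"z":0.0025,"wx":0,"wy":0,"wz":0},{"x":0,"y":0,"z":0.003,"wx":0,"wy":0,"wz":0}]'
python3 -m handwheel '[{"x":0,"y":0,"z":0.0005,"wx":0,"wy":0,"wz":0},{"x":0,"y":0,"z":0.001,"wx":0,"wy":0,"wz":0},{"x":0,"y":0,"z":0.0015,"wx":0,"wy":0,"wz":0},{"x":0,"y":0,"z":0.002,"wx":0,"wy":0,"wz":0},{"x":0,"y":0,"z":0.0025,"wx":0,"wy":0,"wz":0},{"x":0,"y":0,"z":0.003,"wx":0,"wy":0,"wz":0}]'
python3 -m handwheel '[{"x":0,"y":0,"z":0.0005,"wx":0,"wy":0,"wz":0},{"x":0,"y":0,"z":0.001,"wx":0,"wy":0,"wz":0},{"x":0,"y":0,"z":0.0015,"wx":0,"wy":0,"wz":0},{"x":0,"y":0,"z":0.002,"wx":0,"wy":0,"wz":0},{"x":0,"y":0,"z":0.0025,"wx":0,"wy":0,"wz":0}]'
```

```text
time: 29.2
position: [0.4702, -0.2143, 0.0898]
tool_rot: [3.106, -0.47, -0.0]
ft_force: [-2.6, -0.8, 7.7]
grip_width: 0.004
grip_force: 3.8
time: 29.7
position: [0.4702, -0.2144, 0.0871]
tool_rot: [3.105, -0.47, -0.0]
ft_force: [-2.4, 0.6, 10.1]
grip_width: 0.009
grip_force: 4.9
time: 30.12
position: [0.4702, -0.2144, 0.0848]
tool_rot: [3.105, -0.47, -0.0]
ft_force: [-4.4, 0.3, 11.3]
grip_width: 0.005
grip_force: 5.7
```

```bash
python3 -m handwheel '[{"x":0,"y":0,"z":0.0005,"wx":0,"wy":0,"wz":0},{"x":0,"y":0,"z":0.001,"wx":0,"wy":0,"wz":0},{"x":0,"y":0,"z":0.0015,"wx":0,"wy":0,"wz":0},{"x":0,"y":0,"z":0.002,"wx":0,"wy":0,"wz":0},{"x":0,"y":0,"z":0.0025,"wx":0,"wy":0,"wz":0}]'
python3 -m handwheel '[{"x":0,"y":0,"z":0.0004,"wx":0,"wy":0,"wz":0},{"x":0,"y":0,"z":0.0008,"wx":0,"wy":0,"wz":0},{"x":0,"y":0,"z":0.0012,"wx":0,"wy":0,"wz":0},{"x":0,"y":0,"z":0.0016,"wx":0,"wy":0,"wz":0},{"x":0,"y":0,"z":0.002,"wx":0,"wy":0,"wz":0}]'
python3 -m handwheel '[{"x":0,"y":0,"z":0.0004,"wx":0,"wy":0,"wz":0},{"x":0,"y":0,"z":0.0008,"wx":0,"wy":0,"wz":0},{"x":0,"y":0,"z":0.0012,"wx":0,"wy":0,"wz":0},{"x":0,"y":0,"z":0.0016,"wx":0,"wy":0,"wz":0},{"x":0,"y":0,"z":0.002,"wx":0,"wy":0,"wz":0}]'
```

```text
time: 30.53
position: [0.4701, -0.2145, 0.0825]
tool_rot: [3.105, -0.47, -0.001]
ft_force: [-4.6, 1.1, 13.2]
grip_width: 0.008
grip_force: 6.6
time: 30.95
position: [0.4701, -0.2144, 0.0807]
tool_rot: [3.105, -0.47, -0.001]
ft_force: [-6.0, -0.0, 14.2]
grip_width: 0.007
grip_force: 7.2
time: 31.37
position: [0.4701, -0.2144, 0.0789]
tool_rot: [3.105, -0.47, -0.001]
ft_force: [-6.6, 1.2, 15.7]
grip_width: 0.008
grip_force: 7.9
```

```bash
python3 -m handwheel '[{"x":-0.0005,"y":0,"z":0.0003,"wx":0,"wy":0,"wz":0},{"x":-0.001,"y":0,"z":0.0006,"wx":0,"wy":0,"wz":0},{"x":-0.001,"y":0,"z":0.0009,"wx":0,"wy":0,"wz":0},{"x":-0.001,"y":0,"z":0.0012,"wx":0,"wy":0,"wz":0},{"x":-0.001,"y":0,"z":0.0015,"wx":0,"wy":0,"wz":0}]'
python3 -m handwheel '[{"x":0,"y":0,"z":0.0003,"wx":0,"wy":0,"wz":0},{"x":0,"y":0,"z":0.0006,"wx":0,"wy":0,"wz":0},{"x":0,"y":0,"z":0.0009,"wx":0,"wy":0,"wz":0},{"x":0,"y":0,"z":0.0012,"wx":0,"wy":0,"wz":0},{"x":0,"y":0,"z":0.0015,"wx":0,"wy":0,"wz":0}]'
```

```text
time: 31.78
position: [0.4699, -0.2144, 0.0778]
tool_rot: [3.105, -0.47, 0.002]
ft_force: [-4.5, 1.0, 16.6]
grip_width: 0.006
grip_force: 8.1
time: 32.2
position: [0.4699, -0.2144, 0.0764]
tool_rot: [3.105, -0.47, 0.001]
ft_force: [-5.5, 1.4, 17.0]
grip_width: 0.007
grip_force: 8.6
```

```bash
python3 -m handwheel '[{"x":0,"y":0,"z":0.0003,"wx":0,"wy":0,"wz":0},{"x":0,"y":0,"z":0.0006,"wx":0,"wy":0,"wz":0},{"x":0,"y":0,"z":0.0009,"wx":0,"wy":0,"wz":0},{"x":0,"y":0,"z":0.0012,"wx":0,"wy":0,"wz":0},{"x":0,"y":0,"z":0.0015,"wx":0,"wy":0,"wz":0}]'
python3 -m handwheel '[{"x":0,"y":0,"z":0.0003,"wx":0,"wy":0,"wz":0},{"x":0,"y":0,"z":0.0006,"wx":0,"wy":0,"wz":0},{"x":0,"y":0,"z":0.0009,"wx":0,"wy":0,"wz":0},{"x":0,"y":0,"z":0.0012,"wx":0,"wy":0,"wz":0}]'
```

```text
time: 32.62
position: [0.4698, -0.2144, 0.075]
tool_rot: [3.104, -0.47, 0.001]
ft_force: [-5.6, 0.5, 18.1]
grip_width: 0.006
grip_force: 9.1
time: 32.95
position: [0.4698, -0.2144, 0.0739]
tool_rot: [3.104, -0.47, 0.001]
ft_force: [-6.0, 1.3, 19.4]
grip_width: 0.003
grip_force: 9.5
```

```bash
python3 -m handwheel '[{"x":-0.0004,"y":0,"z":0.0003,"wx":0,"wy":0,"wz":0},{"x":-0.0008,"y":0,"z":0.0006,"wx":0,"wy":0,"wz":0},{"x":-0.001,"y":0,"z":0.0009,"wx":0,"wy":0,"wz":0},{"x":-0.001,"y":0,"z":0.0012,"wx":0,"wy":0,"wz":0},{"x":-0.001,"y":0,"z":0.0012,"wx":0,"wy":0,"wz":0}]'
```

```text
time: 33.37
position: [0.4695, -0.2139, 0.0724]
tool_rot: [3.105, -0.469, 0.004]
ft_force: [-3.6, 1.8, 14.1]
grip_width: 0.006
grip_force: 7.6
```

```bash
python3 -m handwheel '[{"x":0,"y":0,"z":0.0004,"wx":0,"wy":0,"wz":0},{"x":0,"y":0,"z":0.0008,"wx":0,"wy":0,"wz":0},{"x":0,"y":0,"z":0.0012,"wx":0,"wy":0,"wz":0},{"x":0,"y":0,"z":0.0016,"wx":0,"wy":0,"wz":0}]'
python3 -m handwheel '[{"x":0,"y":0,"z":-0.004,"wx":0,"wy":0,"wz":0},{"x":0,"y":0,"z":-0.008,"wx":0,"wy":0,"wz":0},{"x":0,"y":0,"z":-0.012,"wx":0,"wy":0,"wz":0},{"x":0,"y":0,"z":-0.012,"wx":0,"wy":0,"wz":0}]'
python3 -m handwheel '[{"x":0,"y":0,"z":-0.004,"wx":0,"wy":0,"wz":0},{"x":0,"y":0,"z":-0.007,"wx":0,"wy":0,"wz":0},{"x":0,"y":0,"z":-0.007,"wx":0,"wy":0,"wz":0}]'
```

```text
time: 33.7
position: [0.4695, -0.2139, 0.0711]
tool_rot: [3.105, -0.469, 0.003]
ft_force: [-4.7, 0.8, 18.4]
grip_width: 0.005
grip_force: 8.9
time: 34.03
position: [0.4695, -0.2139, 0.0822]
tool_rot: [3.105, -0.469, 0.004]
ft_force: [-1.0, 1.4, 8.0]
grip_width: 0.002
grip_force: 4.0
time: 34.28
position: [0.4683, -0.2132, 0.088]
tool_rot: [-3.106, 0.469, 0.0]
ft_force: [-0.4, -0.3, 3.1]
grip_width: 0.006
grip_force: 1.6
```

Post2 clicked at about 19–20 N. Now pad3.

```bash
python3 -m handwheel '[{"x":0.001,"y":0,"z":-0.02,"wx":0,"wy":0,"wz":0},{"x":0.002,"y":-0.035,"z":-0.025,"wx":0,"wy":0,"wz":0},{"x":0.002,"y":-0.066,"z":-0.025,"wx":0,"wy":0,"wz":0},{"x":0.002,"y":-0.066,"z":-0.02,"wx":0,"wy":0,"wz":0},{"x":0.002,"y":-0.066,"z":-0.017,"wx":0,"wy":0,"wz":0},{"x":0.002,"y":-0.066,"z":-0.014,"wx":0,"wy":0,"wz":0},{"x":0.002,"y":-0.066,"z":-0.014,"wx":0,"wy":0,"wz":0},{"x":0.002,"y":-0.066,"z":-0.014,"wx":0,"wy":0,"wz":0}]'
python3 -c "
from h import *
go(pad(3,.1))"
```

```text
time: 34.95
position: [0.4889, -0.1521, 0.1011]
tool_rot: [-3.106, 0.473, 0.002]
ft_force: [-0.4, 0.1, -0.6]
grip_width: 0.003
grip_force: 0.0
now [ 0.4889 -0.1521  0.1011] yaw -17.31 t 34.95
xyz [ 0.0006 -0.0017  0.0011] w [ 0.01  0.08 -0.21]
```

```bash
python3 -m handwheel '[{"x":0.0005,"y":-0.001,"z":0.001,"wx":0,"wy":0,"wz":0},{"x":0.0005,"y":-0.001,"z":0.002,"wx":0,"wy":0,"wz":0},{"x":0.0005,"y":-0.001,"z":0.003,"wx":0,"wy":0,"wz":0},{"x":0.0005,"y":-0.001,"z":0.0035,"wx":0,"wy":0,"wz":0},{"x":0.0005,"y":-0.001,"z":0.004,"wx":0,"wy":0,"wz":0},{"x":0.0005,"y":-0.001,"z":0.0045,"wx":0,"wy":0,"wz":0},{"x":0.0005,"y":-0.001,"z":0.005,"wx":0,"wy":0,"wz":0}]'
python3 -m handwheel '[{"x":0,"y":0,"z":0.0005,"wx":0,"wy":0,"wz":0},{"x":0,"y":0,"z":0.001,"wx":0,"wy":0,"wz":0},{"x":0,"y":0,"z":0.0015,"wx":0,"wy":0,"wz":0},{"x":0,"y":0,"z":0.002,"wx":0,"wy":0,"wz":0},{"x":0,"y":0,"z":0.0025,"wx":0,"wy":0,"wz":0},{"x":0,"y":0,"z":0.003,"wx":0,"wy":0,"wz":0},{"x":0,"y":0,"z":0.0035,"wx":0,"wy":0,"wz":0}]'
python3 -m handwheel '[{"x":0,"y":0,"z":0.0005,"wx":0,"wy":0,"wz":0},{"x":0,"y":0,"z":0.001,"wx":0,"wy":0,"wz":0},{"x":0,"y":0,"z":0.0015,"wx":0,"wy":0,"wz":0},{"x":0,"y":0,"z":0.002,"wx":0,"wy":0,"wz":0},{"x":0,"y":0,"z":0.0025,"wx":0,"wy":0,"wz":0},{"x":0,"y":0,"z":0.003,"wx":0,"wy":0,"wz":0},{"x":0,"y":0,"z":0.0035,"wx":0,"wy":0,"wz":0}]'
```

```text
time: 35.53
position: [0.4905, -0.1502, 0.0968]
tool_rot: [3.106, -0.469, 0.0]
ft_force: [0.7, 0.6, -0.6]
grip_width: 0.008
grip_force: 0.0
time: 36.12
position: [0.4905, -0.1502, 0.0933]
tool_rot: [3.106, -0.47, 0.0]
ft_force: [0.5, -0.8, -0.4]
grip_width: 0.001
grip_force: 0.0
time: 36.7
position: [0.4905, -0.1502, 0.09]
tool_rot: [3.106, -0.469, 0.0]
ft_force: [-1.7, 0.3, 2.8]
grip_width: 0.008
grip_force: 1.2
```

```bash
python3 -m handwheel '[{"x":0,"y":0,"z":0.0005,"wx":0,"wy":0,"wz":0},{"x":0,"y":0,"z":0.001,"wx":0,"wy":0,"wz":0},{"x":0,"y":0,"z":0.0015,"wx":0,"wy":0,"wz":0},{"x":0,"y":0,"z":0.002,"wx":0,"wy":0,"wz":0},{"x":0,"y":0,"z":0.0025,"wx":0,"wy":0,"wz":0},{"x":0,"y":0,"z":0.003,"wx":0,"wy":0,"wz":0},{"x":0,"y":0,"z":0.0035,"wx":0,"wy":0,"wz":0},{"x":0,"y":0,"z":0.004,"wx":0,"wy":0,"wz":0}]'
python3 -m handwheel '[{"x":0,"y":0,"z":0.0005,"wx":0,"wy":0,"wz":0},{"x":0,"y":0,"z":0.001,"wx":0,"wy":0,"wz":0},{"x":0,"y":0,"z":0.0015,"wx":0,"wy":0,"wz":0},{"x":0,"y":0,"z":0.002,"wx":0,"wy":0,"wz":0},{"x":0,"y":0,"z":0.0025,"wx":0,"wy":0,"wz":0},{"x":0,"y":0,"z":0.003,"wx":0,"wy":0,"wz":0},{"x":0,"y":0,"z":0.0035,"wx":0,"wy":0,"wz":0},{"x":0,"y":0,"z":0.004,"wx":0,"wy":0,"wz":0}]'
python3 -m handwheel '[{"x":0,"y":0,"z":0.0005,"wx":0,"wy":0,"wz":0},{"x":0,"y":0,"z":0.001,"wx":0,"wy":0,"wz":0},{"x":0,"y":0,"z":0.0015,"wx":0,"wy":0,"wz":0},{"x":0,"y":0,"z":0.002,"wx":0,"wy":0,"wz":0},{"x":0,"y":0,"z":0.0025,"wx":0,"wy":0,"wz":0}]'
```

```text
time: 37.37
position: [0.4905, -0.1502, 0.086]
tool_rot: [3.106, -0.47, -0.0]
ft_force: [-2.3, 0.7, 5.8]
grip_width: 0.003
grip_force: 2.9
time: 38.03
position: [0.4906, -0.1502, 0.0824]
tool_rot: [3.106, -0.469, -0.0]
ft_force: [-3.0, 1.4, 9.4]
grip_width: 0.005
grip_force: 4.3
time: 38.45
position: [0.4906, -0.1501, 0.0801]
tool_rot: [3.106, -0.469, -0.0]
ft_force: [-2.7, 1.8, 10.8]
grip_width: 0.004
grip_force: 5.3
```

```bash
python3 -m handwheel '[{"x":0,"y":0,"z":0.0005,"wx":0,"wy":0,"wz":0},{"x":0,"y":0,"z":0.001,"wx":0,"wy":0,"wz":0},{"x":0,"y":0,"z":0.0015,"wx":0,"wy":0,"wz":0},{"x":0,"y":0,"z":0.002,"wx":0,"wy":0,"wz":0},{"x":0,"y":0,"z":0.0025,"wx":0,"wy":0,"wz":0}]'
python3 -m handwheel '[{"x":0,"y":0,"z":0.0004,"wx":0,"wy":0,"wz":0},{"x":0,"y":0,"z":0.0008,"wx":0,"wy":0,"wz":0},{"x":0,"y":0,"z":0.0012,"wx":0,"wy":0,"wz":0},{"x":0,"y":0,"z":0.0016,"wx":0,"wy":0,"wz":0},{"x":0,"y":0,"z":0.002,"wx":0,"wy":0,"wz":0}]'
python3 -m handwheel '[{"x":0,"y":0,"z":0.0004,"wx":0,"wy":0,"wz":0},{"x":0,"y":0,"z":0.0008,"wx":0,"wy":0,"wz":0},{"x":0,"y":0,"z":0.0012,"wx":0,"wy":0,"wz":0},{"x":0,"y":0,"z":0.0016,"wx":0,"wy":0,"wz":0},{"x":0,"y":0,"z":0.002,"wx":0,"wy":0,"wz":0}]'
```

```text
time: 38.87
position: [0.4906, -0.1502, 0.0779]
tool_rot: [3.106, -0.47, -0.0]
ft_force: [-4.8, 0.9, 11.8]
grip_width: 0.005
grip_force: 6.2
time: 39.28
position: [0.4906, -0.1502, 0.0761]
tool_rot: [3.106, -0.469, -0.001]
ft_force: [-4.3, 1.7, 14.3]
grip_width: 0.005
grip_force: 6.9
time: 39.7
position: [0.4906, -0.1502, 0.0743]
tool_rot: [3.105, -0.469, -0.0]
ft_force: [-5.6, 1.7, 14.5]
grip_width: 0.001
grip_force: 7.6
```

```bash
python3 -m handwheel '[{"x":0,"y":0,"z":0.0004,"wx":0,"wy":0,"wz":0},{"x":-0.0005,"y":0,"z":0.0008,"wx":0,"wy":0,"wz":0},{"x":-0.001,"y":0,"z":0.0012,"wx":0,"wy":0,"wz":0},{"x":-0.001,"y":0,"z":0.0016,"wx":0,"wy":0,"wz":0},{"x":-0.001,"y":0,"z":0.002,"wx":0,"wy":0,"wz":0}]'
python3 -m handwheel '[{"x":0,"y":0,"z":0.0003,"wx":0,"wy":0,"wz":0},{"x":0,"y":0,"z":0.0006,"wx":0,"wy":0,"wz":0},{"x":0,"y":0,"z":0.0009,"wx":0,"wy":0,"wz":0},{"x":0,"y":0,"z":0.0012,"wx":0,"wy":0,"wz":0},{"x":0,"y":0,"z":0.0015,"wx":0,"wy":0,"wz":0}]'
python3 -m handwheel '[{"x":0,"y":0,"z":0.0003,"wx":0,"wy":0,"wz":0},{"x":0,"y":0,"z":0.0006,"wx":0,"wy":0,"wz":0},{"x":0,"y":0,"z":0.0009,"wx":0,"wy":0,"wz":0},{"x":0,"y":0,"z":0.0012,"wx":0,"wy":0,"wz":0}]'
```

```text
time: 40.12
position: [0.4906, -0.1501, 0.0728]
tool_rot: [3.105, -0.469, 0.003]
ft_force: [-4.8, 1.1, 16.3]
grip_width: 0.005
grip_force: 8.2
time: 40.53
position: [0.4906, -0.1502, 0.0715]
tool_rot: [3.105, -0.469, 0.003]
ft_force: [-4.6, 0.7, 18.2]
grip_width: 0.005
grip_force: 8.7
time: 40.87
position: [0.4906, -0.1501, 0.0704]
tool_rot: [3.105, -0.469, 0.003]
ft_force: [-5.8, 0.5, 18.1]
grip_width: 0.006
grip_force: 9.1
```

```bash
python3 -m handwheel '[{"x":0,"y":0,"z":0.0003,"wx":0,"wy":0,"wz":0},{"x":0,"y":0,"z":0.0006,"wx":0,"wy":0,"wz":0},{"x":0,"y":0,"z":0.0009,"wx":0,"wy":0,"wz":0},{"x":0,"y":0,"z":0.0012,"wx":0,"wy":0,"wz":0}]'
python3 -m handwheel '[{"x":0,"y":0,"z":0.0003,"wx":0,"wy":0,"wz":0},{"x":0,"y":0,"z":0.0006,"wx":0,"wy":0,"wz":0},{"x":0,"y":0,"z":0.0009,"wx":0,"wy":0,"wz":0},{"x":0,"y":0,"z":0.0012,"wx":0,"wy":0,"wz":0}]'
```

```text
time: 41.2
position: [0.4906, -0.1502, 0.0693]
tool_rot: [3.105, -0.469, 0.003]
ft_force: [-5.6, 1.1, 18.7]
grip_width: 0.007
grip_force: 9.6
time: 41.53
position: [0.4906, -0.1502, 0.0682]
tool_rot: [3.105, -0.469, 0.002]
ft_force: [-6.5, 1.3, 19.5]
grip_width: 0.005
grip_force: 10.0
```

```bash
python3 -m handwheel '[{"x":0,"y":0,"z":0.0003,"wx":0,"wy":0,"wz":0},{"x":0,"y":0,"z":0.0006,"wx":0,"wy":0,"wz":0},{"x":0,"y":0,"z":0.0009,"wx":0,"wy":0,"wz":0},{"x":0,"y":0,"z":0.0012,"wx":0,"wy":0,"wz":0}]'
python3 - <<'E'
from h import *
d=shot("wrist");
c=cv2.cvtColor(d['image'][0:260,130:450],cv2.COLOR_RGB2BGR)
cv2.imwrite('pics/w9.png',cv2.resize(c,None,fx=2.3,fy=2.3,interpolation=cv2.INTER_CUBIC))
E
```

```text
time: 41.87
position: [0.4906, -0.1501, 0.0671]
tool_rot: [3.105, -0.469, 0.002]
ft_force: [-7.1, 1.7, 21.7]
grip_width: 0.003
grip_force: 10.5
```

No click at 21 N on pad3, though the contact point was already low. I'll back off and look at all four corners with my last picture.

```bash
python3 -m handwheel '[{"x":0,"y":0,"z":-0.006,"wx":0,"wy":0,"wz":0},{"x":0,"y":0,"z":-0.012,"wx":0,"wy":0,"wz":0},{"x":0,"y":0,"z":-0.018,"wx":0,"wy":0,"wz":0},{"x":0,"y":0,"z":-0.022,"wx":0,"wy":0,"wz":0},{"x":0,"y":0,"z":-0.022,"wx":0,"wy":0,"wz":0}]'
python3 -m handwheel '[{"x":0,"y":0,"z":-0.03,"wx":0,"wy":0,"wz":0},{"x":0,"y":0.016,"z":-0.06,"wx":0,"wy":0,"wz":0},{"x":0,"y":0.034,"z":-0.09,"wx":0,"wy":0,"wz":0},{"x":0,"y":0.034,"z":-0.09,"wx":0,"wy":0,"wz":0},{"x":0,"y":0.034,"z":-0.09,"wx":0,"wy":0,"wz":0}]'
python3 - <<'E'
from h import *
d=shot("wrist");go((.48,-.18,.18,-17.1));np.savez("last.npz",**{k:d[k] for k in("image","K","k1","c2w")})
c=cv2.cvtColor(d['image'][60:230,160:340],cv2.COLOR_RGB2BGR)
cv2.imwrite('pics/w10.png',cv2.resize(c,None,fx=3.5,fy=3.5,interpolation=cv2.INTER_CUBIC))
H,S,V=cv2.split(cv2.cvtColor(d["image"],cv2.COLOR_RGB2HSV))
n,l,st,c=cv2.connectedComponentsWithStats(((H>100)&(H<125)&(S>170)&(V>150)).astype(np.uint8))
for i in range(1,n):
    if 60<st[i,4]<3000:print(st[i],c[i].round(1))
E
```

```text
time: 42.33
position: [0.4899, -0.15, 0.087]
tool_rot: [3.106, -0.47, 0.002]
ft_force: [-0.1, 0.3, 3.9]
grip_width: 0.009
grip_force: 1.9
time: 42.75
position: [0.48, -0.1839, 0.1775]
tool_rot: [3.104, -0.474, 0.004]
ft_force: [-0.0, -0.0, -0.3]
grip_width: 0.005
grip_force: 0.0
now [ 0.4792 -0.1825  0.176 ] yaw -17.25 t 42.8
xyz [ 0.     -0.0026 -0.004 ] w [-0.01  0.02 -0.15]
[196  94  21  21 381] [206.1 104.4]
[279  94  21  21 356] [289.2 104.4]
[200 182  20  19 323] [209.7 191. ]
[278 182  19  18 337] [286.9 190.4]
```

View pics/w10.png

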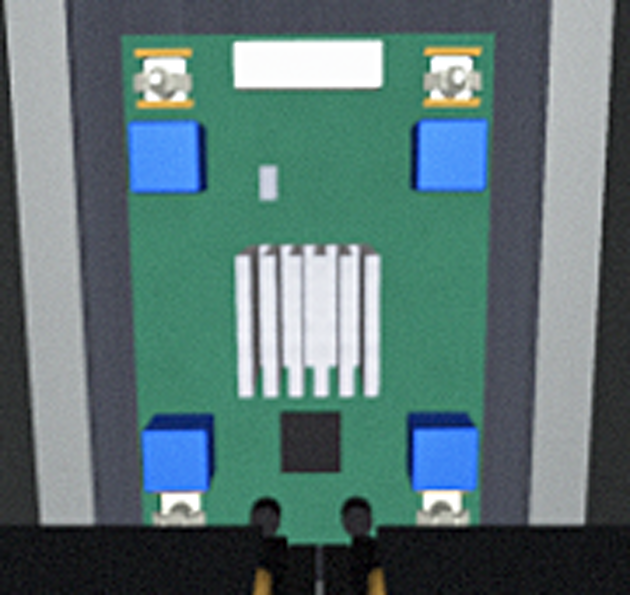

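The front posts at (163,80) and (452,80) have their barbs spread wide over the board. The rear posts at (180,513) and (443,513) are cut off by the gripper. I'll step back 40 mm and measure the barb widths and relay heights numerically.

```bash
python3 -m handwheel '[{"x":-0.02,"y":-0.0025,"z":0,"wx":0,"wy":0,"wz":0},{"x":-0.04,"y":-0.0025,"z":0,"wx":0,"wy":0,"wz":0},{"x":-0.04,"y":-0.0025,"z":0,"wx":0,"wy":0,"wz":0},{"x":-0.04,"y":-0.0025,"z":0,"wx":0,"wy":0,"wz":0},{"x":-0.04,"y":-0.0025,"z":0,"wx":0,"wy":0,"wz":0}]'
cat > m.py <<'E'
from h import *
from scipy.optimize import least_squares
d=shot("wrist");go((.44,-.17,.18,-17.1))
im=d["image"];H,S,V=cv2.split(cv2.cvtColor(im,cv2.COLOR_RGB2HSV))
n,l,st,c=cv2.connectedComponentsWithStats(((H>100)&(H<125)&(S>170)&(V>150)).astype(np.uint8))
q=np.array([c[i] for i in range(1,n) if 150<st[i,4]<3000 and 60<c[i][1]<230 and 150<c[i][0]<350]);print(q.round(1))
t=q[np.argsort(q[:,1])];f=t[:2][np.argsort(t[:2,0])];b=t[2:4][np.argsort(t[2:4,0])]
uv=np.array([f[0],f[1],b[1],b[0]])
# rigid pose of the relay-top plane from the four relay centres
ok,rv,tv=cv2.solvePnP(np.c_[PAD,np.zeros(4)],uv,d["K"],np.array([d["k1"],0,0,0,0],float),flags=cv2.SOLVEPNP_IPPE)
T=d["c2w"]@np.block([[cv2.Rodrigues(rv)[0],tv],[np.zeros(3),1]])
A=T[:3,:3];h=(np.c_[P,[-.023]*4]@A.T+T[:3,3]);print("holes",h.round(4).tolist())
print("reproj",(cv2.projectPoints(np.c_[PAD,np.zeros(4)],rv,tv,d["K"],np.array([d["k1"],0,0,0,0],float))[0][:,0]-uv).round(2).tolist())
# barbs: white/grey (not green, not gold) pixel extents around each post
a=np.radians(-17.1);Rm=np.array([[np.cos(a),-np.sin(a)],[np.sin(a),np.cos(a)]])
g=((S<70)&(V>90)).astype(np.uint8)
for i in range(4):
    p=proj(d,[[*(Rm@P[i]+[.5145,-.1928]),.073]])[0];u,v=p.round().astype(int)
    w=g[v-9:v+10,u-14:u+15];print(i,p.round(1),"\n"+"\n".join("".join(".#"[x] for x in r) for r in w))
E
python3 m.py
```

```text
time: 43.22
position: [0.442, -0.1676, 0.1755]
tool_rot: [-3.106, 0.468, 0.002]
ft_force: [-0.5, 0.2, -0.8]
grip_width: 0.007
grip_force: 0.0
now [ 0.4423 -0.1677  0.1758] yaw -17.15 t 43.27
xyz [-0.0015  0.0028 -0.0042] w [-0.03  0.05 -0.05]
[[213.4 142.5]
 [294.5 142.5]]Traceback (most recent call last):
  File "m.py", line 8, in <module>
    uv=np.array([f[0],f[1],b[1],b[0]])
                           ~^^^
IndexError: index 1 is out of bounds for axis 0 with size 0
```

```bash
sed -i 's/60<c\[i\]\[1\]<230/25<c[i][1]<230/' m.py; python3 m.py
```

```text
now [ 0.4424 -0.1678  0.1759] yaw -17.15 t 43.32
xyz [-0.0017  0.0028 -0.0041] w [-0.04  0.04 -0.05]
[[209.6  48.2]
 [299.1  48. ]
 [213.4 142.6]
 [294.3 142.6]]
holes [[0.5811, -0.1766, 0.0863], [0.5606, -0.2435, 0.0857], [0.4586, -0.212, 0.0592], [0.4792, -0.145, 0.0598]]
reproj [[-0.84, -0.1], [0.83, 0.15], [-0.75, -0.12], [0.76, 0.08]]
0 [210.7  29.5] 
.............................
.............................
.#...........................
.#......############.........
.#......#############........
.#.....##############........
......###############........
.#...#################.......
.....#################.......
.....#################.......
.....###########.######......
.#...#################.......
.....################........
.#......####.########........
........#############........
.........###.....###.........
.............................
......#....############......
.............................
1 [297.3  29.5] 
.............................
.............................
.........###.#####.........#.
........############.........
........############.........
....
[... 889 characters left out ...]
..##...................
.........................#...
..........................#.#
####..###################....
3 [214.5 163.8] 
..#..........................
##...........................
##.....#.############........
###......############........
.#.......############........
.#.......############........
.#.#.....############........
####...###############.......
.#.#...################......
###....################......
.###...################......
####...###############.......
.#......############.........
##.#........####.............
.###.........................
.#.#....#.##.....##.#........
.#.#.........................
.###.........................
#####........................
```

All four posts show a barb stripe 16–17 px wide lying over the board, against a hole of about 12 px, so every barb has sprung out above it. The two rear relays are level (v = 142.6 for both), and post3 had gone through along with post2. The gripper is clear, so I'm handing in.

```bash
python3 -m handwheel '[{"x":0,"y":0,"z":-0.02,"wx":0,"wy":0,"wz":0},{"x":0,"y":0,"z":-0.03,"wx":0,"wy":0,"wz":0},{"x":0,"y":0,"z":-0.03,"wx":0,"wy":0,"wz":0},{"x":0,"y":0,"z":-0.03,"wx":0,"wy":0,"wz":0},{"x":0,"y":0,"z":-0.03,"wx":0,"wy":0,"wz":0},{"x":0,"y":0,"z":-0.03,"wx":0,"wy":0,"wz":0}]'
python3 -c "
from bench import ctrl
print(ctrl.close_job())"
```

```text
time: 43.82
position: [0.4416, -0.168, 0.2057]
tool_rot: [-3.106, 0.469, 0.002]
ft_force: [-0.2, 0.5, -0.1]
grip_width: 0.01
grip_force: 0.0
the job is handed in; nothing more can be done
None
```

I handed the job in at 43.8 s with the board released and, from the last wrist image, clicked onto all four standoffs (the hand-in gave no verdict). The hardest push read about 22 N at the wrist, roughly 23–24 N on the load cell with the board's weight.

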